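# Clip loggers to the eye clinic's power unit and switch it on

## Task

Record a start-up of the eye instruments' power unit: lift the loose cover off its terminal posts, lay it flat and right way up in the steel tray, and clip every logger on the rubber mat to a post of its own (squeeze the thumb plate so that the hook comes out, set the hook round the post with the logger standing upright on the deck, and let go so that the spring pulls it tight). Only when all the loggers are on, throw the toggle switch right over to on and give them two seconds to record. Then leave it on, unclip the loggers, stand them upright on the mat again, and put the cover back over the posts, fully down; leave the other things on the table where they are.

Things in the scene. Friction and masses are not known exactly. Their poses are not given: they have to be found in the camera images.
- cover_grip (a point): Terminal cover: a loose grey plastic hood 214 mm long (its y), 46 mm wide (its x), 32 mm high, open underneath, walls 2.5 mm, 140 g, that simply rests on the power unit's deck, centred over the black strip and row of posts, with 5 mm play. A finger rib, 40 mm long (x), 12 mm thick (y) and 30 mm high, stands across the middle of its top. This point is the middle of the rib, 47 mm above the lower edge; z up.
- tray_floor (a point): Shallow steel tray, fixed, 270 mm long (its y), 120 mm wide (its x), walls 4 mm thick and 18 mm high. This point is the centre of its inner floor, 4 mm above the table.
- unit: Instrument power unit, fixed: 260 mm wide (its y), 220 mm deep (its x, towards its back). Origin at the centre of its underside. Its front half is a flat metal deck 35 mm above the table, from x = -110 mm; the row of posts stands on it at x = +5, centred on y = 0, as is the cover over it; a black strip 30 mm wide (x), 198 mm long and 4 mm thick runs along under the posts; behind (from x = +35 mm) a housing rises to 70 mm above the table.
- mat: Thin dark rubber mat, fixed, 150 mm (its x) by 250 mm (its y), level with the table (1 mm thick, look only), on which the loggers stand. Origin at its centre.
- switch (a joint): Toggle switch on top of the unit's housing, a bat handle 40 mm long with a 13 mm ball end; pivot on the housing's top at x = +72.5, y = +92 mm in the unit's frame, swinging in the unit's x-z plane. 0 = off, leaning 0.45 rad to the unit's front (-x); 0.9 = on, leaning as far to the back. It stays where it is left; about 1.5 N at its tip moves it.
- post1 (a point): Terminal post 1 of 4, brass, upright, in a row along the unit's y, 56 mm apart, 30 mm in front of the housing: shank 5 mm across, with a head 8 mm across and 4 mm high whose top is 22 mm above the deck. This point is on its axis, 11 mm above the deck; axes as the unit's.
- post2 (a point): Terminal post 2 of 4, brass, upright, in a row along the unit's y, 56 mm apart, 30 mm in front of the housing: shank 5 mm across, with a head 8 mm across and 4 mm high whose top is 22 mm above the deck. This point is on its axis, 11 mm above the deck; axes as the unit's.
- post3 (a point): Terminal post 3 of 4, brass, upright, in a row along the unit's y, 56 mm apart, 30 mm in front of the housing: shank 5 mm across, with a head 8 mm across and 4 mm high whose top is 22 mm above the deck. This point is on its axis, 11 mm above the deck; axes as the unit's.
- post4 (a point): Terminal post 4 of 4, brass, upright, in a row along the unit's y, 56 mm apart, 30 mm in front of the housing: shank 5 mm across, with a head 8 mm across and 4 mm high whose top is 22 mm above the deck. This point is on its axis, 11 mm above the deck; axes as the unit's.
- logger1_mid (a point): Logger 1 (None if absent): its housing's centre, 24 mm above its base. 150 g; all alike. Housing 40 mm long (its x), 26 wide (y), 48 high with its steel foot, 42 wide and 4 thick. From the front face (x = +20 mm) a snout 48 mm long and 20 wide, lying 6 to 16 mm above the base, points along +x and ends at x = +68. Behind it is a sprung thumb plate 5 mm thick, 24 wide, 44 high.
- logger1_hook (a point): Inner face of that logger's hook, on the snout's centre line. The hook is 3 mm steel wire in a level plane 11 mm above the base, a square J 12 mm wide inside: its shank along the snout's -y side, a 4.5 mm barb turning back at the +y side. At rest this point is at the snout's end, 68 mm ahead of the housing's centre; squeezed, up to 13 mm further out.
- logger1_plunger (a joint): Travel of that logger's thumb plate and hook (m): 0 = at rest, hook shut; 0.013 = fully squeezed, hook 13 mm off the snout's end; about 0.005 when it holds the shank of a post.
- logger2_mid (a point): Logger 2 (None if absent), its housing's centre, axes as logger 1. Grip: one finger on the thumb plate's back (x = -38 mm at rest), the other on the housing's front face, above the snout: 58 mm at rest, 45 mm when squeezed fully (3 N at first, 6 N at the end); the plate then touches the housing (back at x = -25). Fingers must stay more than 16 mm above the base.
- logger2_hook (a point): Inner face of that logger's hook, on the snout's centre line. The hook is 3 mm steel wire in a level plane 11 mm above the base, a square J 12 mm wide inside: its shank along the snout's -y side, a 4.5 mm barb turning back at the +y side. At rest this point is at the snout's end, 68 mm ahead of the housing's centre; squeezed, up to 13 mm further out.
- logger2_plunger (a joint): Travel of that logger's thumb plate and hook (m): 0 = at rest, hook shut; 0.013 = fully squeezed, hook 13 mm off the snout's end; about 0.005 when it holds the shank of a post.
- logger3_mid (a point): Logger 3 (None if absent), its housing's centre, axes as logger 1. To clip: set with the post between snout end and open hook, the logger standing on the deck; when let go, the spring shuts the hook on the post's shank and draws the housing forward some 4 mm until the snout's end meets the post (post axis then 70.5 mm ahead of this point).
- logger3_hook (a point): Inner face of that logger's hook, on the snout's centre line. The hook is 3 mm steel wire in a level plane 11 mm above the base, a square J 12 mm wide inside: its shank along the snout's -y side, a 4.5 mm barb turning back at the +y side. At rest this point is at the snout's end, 68 mm ahead of the housing's centre; squeezed, up to 13 mm further out.
- logger3_plunger (a joint): Travel of that logger's thumb plate and hook (m): 0 = at rest, hook shut; 0.013 = fully squeezed, hook 13 mm off the snout's end; about 0.005 when it holds the shank of a post.
- drops: Bystander, to be left alone: eye-drop bottle, 28 mm across, 68 mm high. Origin at its underside.
- carton1: Bystander, to be left alone: paper carton 35 x 75 mm, 62 mm high, standing. Origin at its underside.
- carton2: Bystander, to be left alone: paper carton 62 x 75 mm, 35 mm high, lying. Origin at its underside.
- scope: Bystander, to be left alone: black ophthalmoscope lying on the table, about 185 mm long along its x and 34 mm wide, 24 mm high. Origin at its underside.
- occluder: Bystander, to be left alone: flat black eye occluder, 170 mm long along its x, 5 mm thick. Origin at its underside.
- trialframe: Bystander, to be left alone: trial spectacle frame, 120 mm wide (y), 47 mm high, with side arms 110 mm towards its -x. Origin at its underside.
Things that resemble listed ones, but are neither listed nor needed, are in the scene too. Leave any orange look-alike of the part that bears logger1_mid alone.

How it is judged:
By the outcome, as a careful person would: the job done as asked, in the order asked, and still so for the second after the job is handed in, with the robot touching nothing.
Of logger1, logger2, logger3 only 2 to 3 are there at a start; the rules pass over those that are not, and their reading is None.
At some moment in a run one of logger1, logger2, logger3 may be knocked a few centimetres aside while the robot is not near it.
It also fails if it takes over 210 s, if anything falls off the work surface, if the arm or the gripper's body presses on something with over 40 N, if the wrist force passes 120 N, or if a joint passes its speed limit or range.

## Robot

A 6-joint arm with a two-finger parallel gripper is mounted at the origin on the work surface. World frame = base frame: x ahead of the robot, y to its left, z up, the work surface at z = 0. Lengths are in mm, angles in rad, forces in N, time in s.
With the tool pointing down it reaches from about 350 to 775 mm from the base axis. Payload 7.3 kg.
Tool frame: the origin (TCP) lies on the front face of the gripper's body, between the roots of the fingers; the fingertips stand 66 mm ahead of it and the grasp point (between the pads) lies 47 mm ahead of it (bot.tip_extent is the distance from the TCP to the fingertips, in mm); z points along the fingers, y is the line along which they close (so a half turn about z gives the same grasp; the last joint's range is limited). The gripper opens to 92 mm and grips with 3 to 60 N. Pads are 19 mm wide; open, the fingers measure 130 mm over their backs; the gripper's body (75 mm by 190 mm) begins 47 mm behind the grasp point.
Start: joints at [-1.373, 0.342, 1.524, -0, 1.275, -0.146], TCP at [176.982, -494.283, 292.241] pointing down, gripper open.
Joint ranges: [-2.53, 2.53], [-0.77, 2.02], [0.04, 2.7], [-1, 4.14], [0.28, 2.66], [-3.11, 3.11]. Speed limits (rad/s): [2.57, 2.57, 3.14, 3.14, 3.14, 3.14].

## Interface

Orientations are given as [roll, pitch, yaw] about the fixed x, y, z axes, in that order (R = Rz(yaw) Ry(pitch) Rx(roll)).
In Python, from plant import readout, viewer, order, bot gives the robot as it stands.
- The arm moves only by the shell command python3 -m creep 'ROWS'. ROWS is text: rows parted by semicolons, each of 7 numbers parted by spaces: the shift along the world's x, y, z in m, then the turn, a rotation vector about the world's x, y, z in rad, then the opening in per cent of the stroke, from 0 (shut) to 100 (fully open). A call has 1 to 8 rows; each row shifts and turns the commanded pose from where the row before left it; what a row does not reach is not made up. A row lasts 1/12 s, in which the tool goes at most 41.7 mm and 7.16 degrees, less where a joint would pass 70% of its speed; a pose out of reach is approached as far as the arm can. A call is refused whole if a number of a shift passes 0.0417 or a number of a turn 0.125, either way. A call with a gripper value outside its range is refused whole. The fingers move at their own pace and stop on an object; the grip force is fixed at half the most. Time passes only in rows, so rows that do not move let the fingers close. It gives the time, the measured TCP pose, the force, the opening and the grip force at its end, in the units of the state.
- readout.get_obs(): the state, without advancing time (a new reading comes with each control period).
- viewer.capture(name): name is "scene" or "top"; returns the picture (420x560x3 uint8, red, green, blue); there is no depth.
- viewer.camera_info(name): a dict with "fx", "fy", "cx", "cy" (pixels), "D" ([k1, k2, p1, p2, k3] as OpenCV has them; the pictures are not rectified), "origin" and "rotation" of the camera in the world. Camera axes: x right, y up, looking along -z (the intrinsics and any distortion apply to the point x, -y, -z); pixel columns grow to the right and rows downward; lengths in mm; the calibration is good to about 2 mm. A picture is of the moment at which its call begins. camera_info takes no time and is no camera call.
- order.close_job(): hands the job in; it is judged then, once.
The state is a dict: "time": time; "joint_positions": joint angles; "dq": joint speeds; "tau": joint torques, N m; "tool_pos": TCP position; "tcp_rot": TCP orientation; "contact_force": force on the tool from outside, world axes, zero at the start; "moment": the same for the moment, N m; "grip_width": finger opening in mm; "finger_force": force on a finger pad.
Only numpy, scipy, OpenCV 4.12 (cv2) and the standard library are available. Lean on these libraries where they do the work, as an engineer would, in place of code of your own. Each camera call takes 0.05 s, during which the arm holds its last target. There are 200 camera calls.

## Working session

There is one attempt and no reset: what is moved stays moved. The work goes in short steps, Python scripts to look and compute and a shell command to move; the robot and the scene stay as the last step left them, time stands still between calls to the robot, and variables do not carry over. Pictures are saved under pics/ and viewed, at most 14 in all, crops included, and the job is handed in when it is done.

```bash
mkdir -p pics; ls; cat > h.py <<'E'
import numpy as np, cv2, sys
from plant import readout, viewer, order, bot
def snap(cam,name,box=None,scale=None):
    im=viewer.capture(cam); cv2.imwrite(f'pics/raw_{name}.png',im[...,::-1])
    crop(im[...,::-1],name,box)
def crop(im,name,box=None):
    if box: 
        x0,y0,x1,y1=box; im=im[y0:y1,x0:x1]
    s=min(800/im.shape[1],600/im.shape[0])
    im=cv2.resize(im,None,fx=s,fy=s,interpolation=cv2.INTER_CUBIC); cv2.imwrite(f'pics/{name}.png',im); print(name,'scale',s)
def ray(cam,u,v):
    c=viewer.camera_info(cam); K=np.array([[c['fx'],0,c['cx']],[0,c['fy'],c['cy']],[0,0,1.]])
    p=cv2.undistortPoints(np.array([[[u,v]]],float),K,np.array(c['D'],float))[0,0]
    return np.array(c['origin'],float), np.array(c['rotation'],float)@np.array([p[0],-p[1],-1])
def px2w(cam,u,v,z):
    o,d=ray(cam,u,v); return o+d*(z-o[2])/d[2]
def w2px(cam,P):
    c=viewer.camera_info(cam); K=np.array([[c['fx'],0,c['cx']],[0,c['fy'],c['cy']],[0,0,1.]])
    q=(np.atleast_2d(P)-np.array(c['origin']))@np.array(c['rotation'],float)*[1,-1,-1]
    return cv2.projectPoints(q,np.zeros(3),np.zeros(3),K,np.array(c['D'],float))[0][:,0]
def st():
    s=readout.get_obs(); print({k:np.round(s[k],3).tolist() for k in('time','tool_pos','tcp_rot','contact_force','grip_width','finger_force')})
E
python3 - <<'E'
from h import *
st()
for c in('scene','top'):
    print({k:np.round(v,3).tolist() for k,v in viewer.camera_info(c).items()}); snap(c,c+'0')
E
```

```text
pics
{'time': 0.0, 'tool_pos': [176.908, -493.965, 291.538], 'tcp_rot': [-3.14, -0.0, 0.344], 'contact_force': [0.648, 0.107, -0.041], 'grip_width': 91.678, 'finger_force': 0.0}
{'fx': 429.825, 'fy': 429.825, 'cx': 279.639, 'cy': 214.954, 'D': [-0.06, 0.0, 0.0, 0.0, 0.0], 'origin': [1349.663, -59.508, 701.397], 'rotation': [0.956, 0.009, 1.505]}
scene0 scale 1.4285714285714286
{'fx': 537.709, 'fy': 537.709, 'cx': 273.767, 'cy': 206.696, 'D': [-0.142, 0.0, 0.0, 0.0, 0.0], 'origin': [280.118, 1.257, 1614.665], 'rotation': [0.135, 0.008, -1.581]}
top0 scale 1.4285714285714286
```

```bash
sed -i "s/^import numpy.*/&\nfrom scipy.spatial.transform import Rotation as Ro/; s/np.array(c\['rotation'\],float)/Ro.from_euler('xyz',c['rotation']).as_matrix()/g" h.py; python3 -c "
from h import *
print(w2px('top',[[400,0,0],[0,0,0]]),w2px('scene',[[400,0,0]]))"
```

```text
[[278.11683526 239.51343168]
 [279.55353014 374.65040773]] [[280.84199424 223.90433156]]
```

View pics/top0.png

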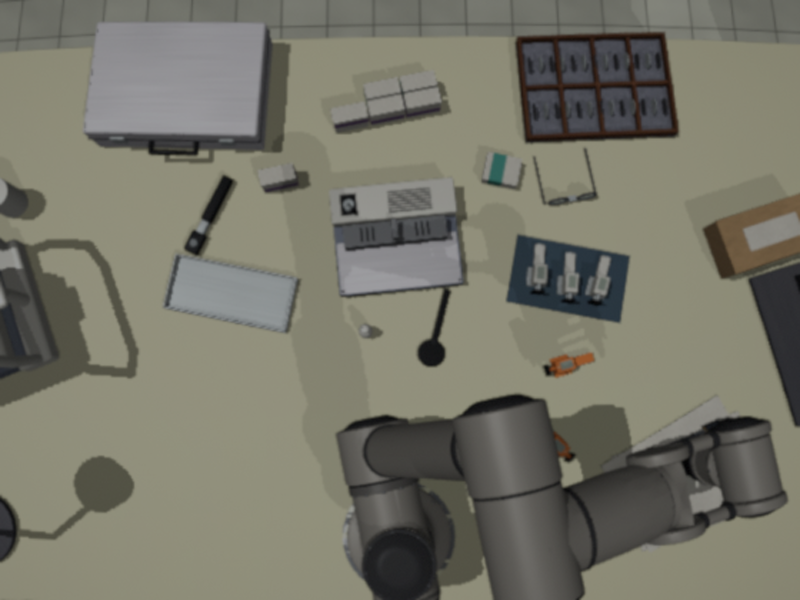

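View pics/scene0.png

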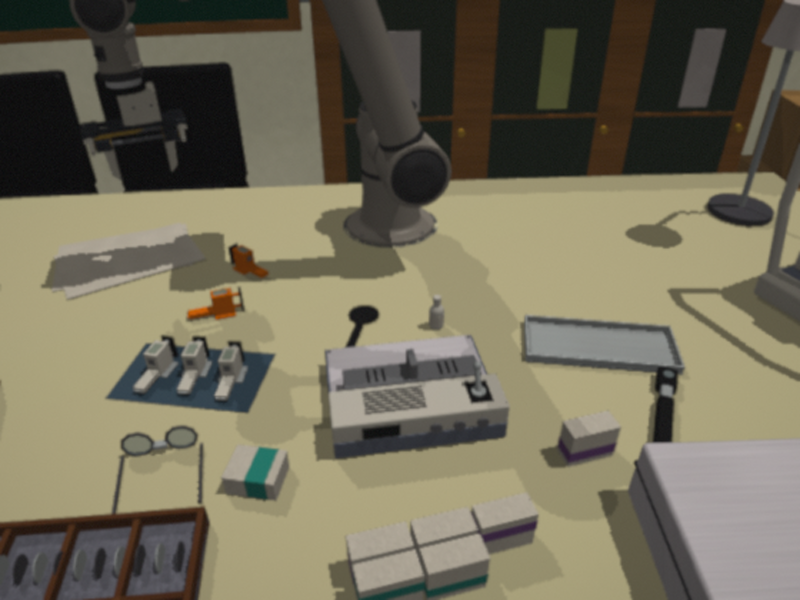

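Top view: the cover (dark grey, ~(398,232)) sits on the unit at (398,240), the tray is at (232,293), and the mat at (570,278) has three grey loggers at (540,268), (571,275), (601,280), snouts up. The orange look-alikes are at (570,365) and (565,445) and get left alone. The grey ones on the mat fit the description. I'll confirm this in an enlarged crop.

```bash
python3 - <<'E'
from h import *
im=cv2.imread('pics/raw_top0.png')
a=cv2.resize(im[160:228,350:446],None,fx=8,fy=8,interpolation=cv2.INTER_CUBIC)
cv2.imwrite('pics/mat_crop.png',a)
b=cv2.resize(im[120:212,228:328],None,fx=6.5,fy=6.5,interpolation=cv2.INTER_CUBIC); cv2.imwrite('pics/unit_crop.png',b); print(a.shape,b.shape)
t=im[175:235,110:214]; cv2.imwrite('pics/tray_crop.png',cv2.resize(t,None,fx=7,fy=7,interpolation=cv2.INTER_CUBIC))
E
```

```text
(544, 768, 3) (598, 650, 3)
```

View pics/mat_crop.png

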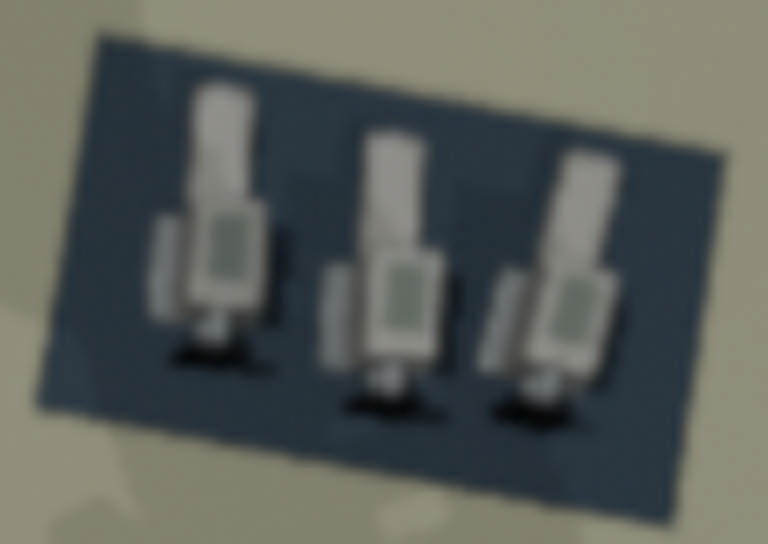

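View pics/unit_crop.png

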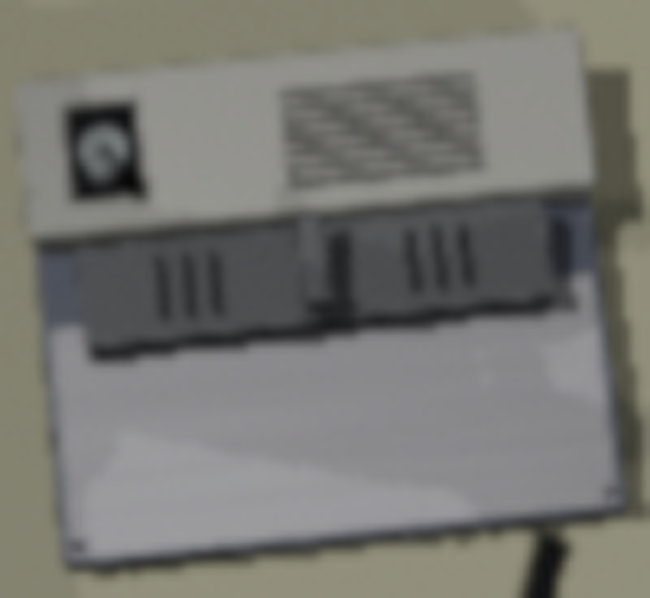

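View pics/tray_crop.png

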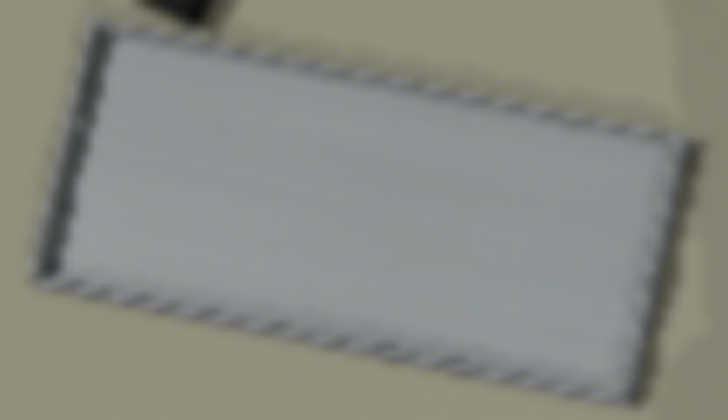

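Confirmed: three grey loggers on the mat in the crop, housings at about (226,255), (404,305), (570,325), snouts up. The orange ones are off the mat. Next I fit the poses from the corner pixels.

```bash
cat >> h.py <<'E'
from scipy.optimize import least_squares
def fit(pts,x0,cam='top',verbose=1):
    """pts: list of (model xyz, pixel uv); x0 = x,y,yaw"""
    M=np.array([p[0] for p in pts],float); U=np.array([p[1] for p in pts],float)
    def W(q): return np.c_[M[:,:2]@np.array([[np.cos(q[2]),np.sin(q[2])],[-np.sin(q[2]),np.cos(q[2])]])+q[:2],M[:,2]]
    r=least_squares(lambda q:(w2px(cam,W(q))-U).ravel(),x0,loss='soft_l1',x_scale=[10,10,.1])
    if verbose: print(np.round(r.x,3),'resid px',np.round(r.fun.reshape(-1,2),1).tolist() if verbose>1 else round(float(np.abs(r.fun).mean()),2))
    return r.x
def cr(s,ox,oy,L): return [((a+.5)/s-.5+ox,(b+.5)/s-.5+oy) for a,b in L]
E
python3 - <<'E'
from h import *
print('unit');u=fit(list(zip([(110,130,70),(110,-130,70),(35,130,70),(35,-130,70),(-110,130,35),(-110,-130,35)],cr(6.5,228,120,[(18,85),(578,30),(38,238),(595,190),(68,556),(626,503)]))),[400,0,0],verbose=2)
print('tray');fit(list(zip([(60,135,22),(60,-135,22),(-60,-135,22),(-60,135,22)],cr(7,110,175,[(92,22),(700,142),(637,403),(33,282)]))),[340,230,-.2],verbose=2)
print('mat');fit(list(zip([(75,125,1),(75,-125,1),(-75,-125,1),(-75,125,1)],cr(8,350,160,[(98,36),(727,153),(672,522),(38,408)]))),[370,-230,-.2],verbose=2)
m=[(20,13,48),(20,-13,48),(-20,-13,48),(-20,13,48),(68,10,16),(68,-10,16),(20,21,4),(-20,21,4)]
for n,L in dict(A=[(197,203),(268,203),(262,313),(187,308),(196,85),(254,88),(158,212),(148,320)],B=[(370,250),(443,250),(437,360),(362,358),(368,132),(424,134),(330,262),(320,370)],C=[(548,268),(618,275),(597,383),(523,372),(568,150),(622,160),(505,268),(478,372)]).items():
    print(n);fit(list(zip(m,cr(8,350,160,L))),[370,-230,-.1],verbose=2)
E
```

```text
unit
[6.17463e+02 1.11000e-01 8.70000e-02] resid px [[-0.3, -0.8], [0.7, -0.7], [-1.3, 0.2], [0.9, -0.9], [-0.7, 1.4], [0.5, 1.1]]
tray
[ 5.06456e+02  3.50829e+02 -2.06000e-01] resid px [[0.6, -0.5], [-0.6, -0.9], [-0.0, 0.8], [-0.0, 0.6]]
mat
[ 5.33417e+02 -3.67364e+02 -1.93000e-01] resid px [[-0.2, -0.7], [0.3, -0.6], [0.5, 0.9], [-0.5, 0.4]]
A
[ 5.35967e+02 -2.98065e+02 -1.03000e-01] resid px [[0.1, -0.7], [-0.1, 0.1], [-0.3, -0.4], [0.4, -0.6], [0.3, 0.5], [-0.4, 0.8], [-0.2, 0.5], [0.2, -0.1]]
B
[ 5.17072e+02 -3.63098e+02 -9.80000e-02] resid px [[0.3, -0.5], [-0.2, 0.3], [-0.2, -0.2], [0.6, -0.7], [0.1, 0.6], [-0.4, 0.9], [-0.4, 0.2], [0.1, -0.4]]
C
[ 5.10015e+02 -4.26742e+02 -2.81000e-01] resid px [[0.5, -1.1], [0.1, 0.3], [-0.3, -0.4], [0.6, -1.3], [-0.2, 0.6], [-0.6, 1.1], [-0.3, 0.5], [0.1, -0.0]]
```

```bash
python3 - <<'E'
from h import *
for cam,box in(('top',(345,150,450,235)),('scene',(70,225,200,300))):
    im=cv2.imread(f'pics/raw_{cam}0.png').astype(int); x0,y0,x1,y1=box
    s=im[y0:y1,x0:x1]; m=((s[...,0]>s[...,2]+8)&(s.sum(2)<240)).astype(np.uint8)
    m=cv2.morphologyEx(m,cv2.MORPH_CLOSE,np.ones((9,9),np.uint8))
    c=max(cv2.findContours(m,0,2)[0],key=cv2.contourArea)
    q=cv2.approxPolyDP(cv2.convexHull(c),5,True)[:,0]+[x0,y0]; print(cam,q.tolist())
    print('w',np.round([px2w(cam,*p,1)[:2] for p in q],1).tolist())
E
```

```text
top [[363, 165], [438, 179], [433, 224], [355, 210]]
w [[625.8, -263.3], [580.3, -495.6], [441.0, -472.6], [486.8, -234.1]]
scene [[190, 249], [172, 287], [76, 277], [103, 241]]
w [[491.4, -238.9], [626.3, -266.4], [577.6, -502.9], [441.5, -474.1]]
```

```bash
R="" ; python3 -m creep '.0247 .0275 -.005 0 0 -.0143 100;.0247 .0275 -.005 0 0 -.0143 100;.0247 .0275 -.005 0 0 -.0143 100;.0247 .0275 -.005 0 0 -.0143 100;.0247 .0275 -.005 0 0 -.0143 100;.0247 .0275 -.005 0 0 -.0143 100;.0247 .0275 -.005 0 0 -.0143 100;.0247 .0275 -.005 0 0 -.0143 100'; python3 -m creep '.0247 .0275 -.005 0 0 -.0143 100;.0247 .0275 -.005 0 0 -.0143 100;.0247 .0275 -.005 0 0 -.0143 100;.0247 .0275 -.005 0 0 -.0143 100;.0247 .0275 -.005 0 0 -.0143 100;.0247 .0275 -.005 0 0 -.0143 100;.0247 .0275 -.005 0 0 -.0143 100;.0247 .0275 -.005 0 0 -.0143 100'; python3 -m creep '.0247 .0275 -.005 0 0 -.0143 100;.0247 .0275 -.005 0 0 -.0143 60;0 0 0 0 0 0 60;0 0 0 0 0 0 60'
```

```text
time: 0.77
tool_pos: [375.4, -272.6, 251.9]
tcp_rot: [-3.141, 0.0, 0.228]
contact_force: [0.8, -1.4, 0.2]
grip_width: 91.7
finger_force: 0.0
time: 1.43
tool_pos: [573.0, -52.5, 211.6]
tcp_rot: [-3.141, 0.001, 0.115]
contact_force: [0.8, 0.2, -0.1]
grip_width: 92.2
finger_force: 0.0
time: 1.77
tool_pos: [621.8, 2.5, 200.8]
tcp_rot: [-3.141, 0.002, 0.09]
contact_force: [-0.9, -0.1, -0.4]
grip_width: 76.6
finger_force: 0.0
```

```bash
python3 -m creep '0.0005 -.002 -.02 0 0 0 60;0 0 -.02 0 0 0 60;0 0 -.015 0 0 0 60;0 0 -.006 0 0 0 60;0 0 -.002 0 0 0 60;0 0 0 0 0 0 60'; python3 -m creep '0 0 0 0 0 0 0;0 0 0 0 0 0 0;0 0 0 0 0 0 0;0 0 0 0 0 0 0;0 0 0 0 0 0 0;0 0 0 0 0 0 0'
```

```text
time: 2.27
tool_pos: [621.9, -2.0, 139.4]
tcp_rot: [3.141, 0.0, 0.086]
contact_force: [1.0, 0.1, -0.0]
grip_width: 55.0
finger_force: 0.0
time: 2.77
tool_pos: [622.1, -1.2, 139.5]
tcp_rot: [3.141, -0.0, 0.086]
contact_force: [-0.1, 0.3, 0.4]
grip_width: 19.9
finger_force: 0.0
```

```bash
python3 -c "
from h import *
st(); snap('scene','s1',(200,200,380,335))"
```

```text
{'time': 2.767, 'tool_pos': [622.14, -1.241, 139.48], 'tcp_rot': [3.141, -0.0, 0.086], 'contact_force': [-0.1, 0.347, 0.363], 'grip_width': 19.928, 'finger_force': 0.0}
s1 scale 4.444444444444445
```

View pics/s1.png

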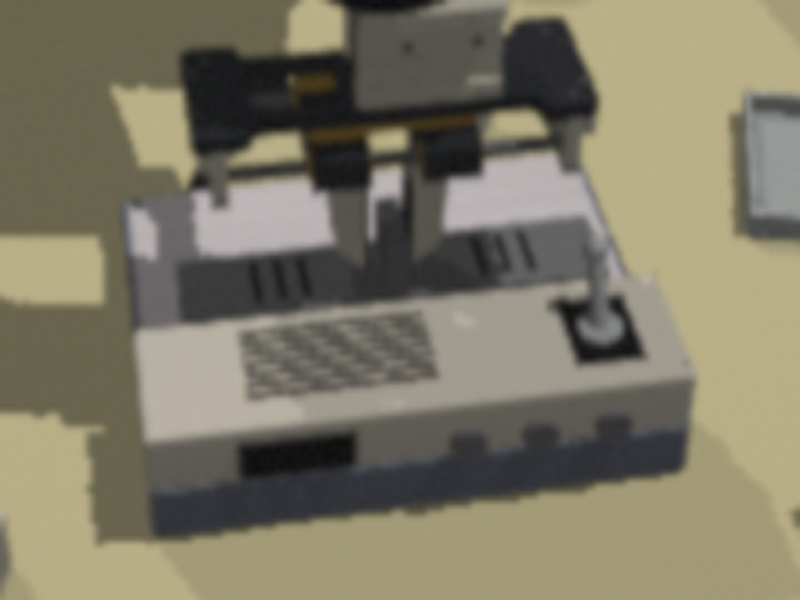

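The fingers straddle the rib at (388,240) with even gaps. I'll close, then lift.

```bash
python3 -m creep '0 0 -.002 0 0 0 0;0 0 0 0 0 0 0;0 0 0 0 0 0 0;0 0 0 0 0 0 0;0 0 0 0 0 0 0';  python3 -m creep '0 0 .01 0 0 0 0;0 0 .02 0 0 0 0;0 0 .03 0 0 0 0;0 0 .03 0 0 0 0;0 0 .02 0 0 0 0'
```

```text
time: 3.23
tool_pos: [622.3, -1.1, 138.7]
tcp_rot: [3.141, -0.001, 0.087]
contact_force: [-2.6, 0.6, 9.2]
grip_width: 11.6
finger_force: 30.0
time: 3.65
tool_pos: [622.6, -1.3, 250.3]
tcp_rot: [3.141, -0.003, 0.086]
contact_force: [1.7, 0.6, -1.6]
grip_width: 12.1
finger_force: 30.0
```

```bash
python3 -m creep '-.0097 .0294 0 0 0 -.0244 0;-.0097 .0294 0 0 0 -.0244 0;-.0097 .0294 0 0 0 -.0244 0;-.0097 .0294 0 0 0 -.0244 0;-.0097 .0294 0 0 0 -.0244 0;-.0097 .0294 0 0 0 -.0244 0;-.0097 .0294 0 0 0 -.0244 0;-.0097 .0294 0 0 0 -.0244 0';python3 -m creep '-.0097 .0294 0 0 0 -.0244 0;-.0097 .0294 0 0 0 -.0244 0;-.0097 .0294 0 0 0 -.0244 0;-.0097 .0294 0 0 0 -.0244 0;0 0 0 0 0 0 0;0 0 0 0 0 0 0';python3 -m creep '0 0 -.025 0 0 0 0;0 0 -.025 0 0 0 0;0 0 -.025 0 0 0 0;0 0 -.025 0 0 0 0;0 0 -.02 0 0 0 0;0 0 -.01 0 0 0 0;0 0 0 0 0 0 0'
```

```text
time: 4.32
tool_pos: [543.7, 235.2, 247.4]
tcp_rot: [3.141, 0.0, -0.11]
contact_force: [0.0, 0.9, -1.9]
grip_width: 11.9
finger_force: 30.0
time: 4.82
tool_pos: [504.8, 352.9, 247.1]
tcp_rot: [3.141, 0.0, -0.203]
contact_force: [0.4, 0.0, -1.3]
grip_width: 11.7
finger_force: 30.0
time: 5.4
tool_pos: [505.1, 349.9, 114.8]
tcp_rot: [3.138, 0.004, -0.208]
contact_force: [0.1, 0.4, -1.4]
grip_width: 11.8
finger_force: 30.0
```

```bash
python3 -m creep '0 0 -.004 0 0 0 0;0 0 -.001 0 0 0 0;0 0 0 0 0 0 0'; python3 -m creep '0 0 -.0015 0 0 0 0;0 0 0 0 0 0 0'; python3 -m creep '0 0 -.001 0 0 0 0;0 0 0 0 0 0 0'
```

```text
time: 5.65
tool_pos: [506.3, 351.6, 113.4]
tcp_rot: [-3.14, -0.002, -0.207]
contact_force: [0.2, 0.3, -0.9]
grip_width: 11.6
finger_force: 30.0
time: 5.82
tool_pos: [505.9, 351.7, 111.5]
tcp_rot: [-3.141, -0.001, -0.206]
contact_force: [-0.4, 0.6, -2.5]
grip_width: 11.5
finger_force: 30.0
time: 5.98
tool_pos: [505.7, 351.6, 109.9]
tcp_rot: [-3.141, -0.0, -0.206]
contact_force: [-0.1, 0.7, -1.9]
grip_width: 12.1
finger_force: 30.0
```

```bash
python3 -m creep '0 0 -.0015 0 0 0 0;0 0 0 0 0 0 0'; python3 -m creep '0 0 -.0015 0 0 0 0;0 0 0 0 0 0 0';  python3 -m creep '0 0 0 0 0 0 0;0 0 0 0 0 0 50;0 0 0 0 0 0 50;0 0 0 0 0 0 50;0 0 0 0 0 0 50;0 0 .03 0 0 0 50;0 0 .04 0 0 0 50;0 0 .04 0 0 0 50'; python3 -m creep '0 0 .03 0 0 0 50;0 0 0 0 0 0 50'
```

```text
time: 6.15
tool_pos: [505.6, 351.5, 108.0]
tcp_rot: [3.141, 0.0, -0.206]
contact_force: [0.6, 0.7, -1.1]
grip_width: 11.8
finger_force: 30.0
time: 6.32
tool_pos: [505.6, 351.5, 107.7]
tcp_rot: [-3.142, -0.0, -0.206]
contact_force: [-3.3, -1.4, 5.4]
grip_width: 12.0
finger_force: 30.0
time: 6.98
tool_pos: [505.1, 351.2, 216.8]
tcp_rot: [3.139, 0.003, -0.206]
contact_force: [0.4, 0.5, -0.1]
grip_width: 46.0
finger_force: 0.0
time: 7.15
tool_pos: [507.9, 352.8, 254.3]
tcp_rot: [-3.133, -0.01, -0.206]
contact_force: [1.2, 0.9, 0.5]
grip_width: 45.8
finger_force: 0.0
```

```bash
python3 -c "
from h import *
snap('top','t1',(110,120,450,250)); im=cv2.imread('pics/raw_t1.png')
cv2.imwrite('pics/unit2.png',cv2.resize(im[120:212,228:328],None,fx=6.5,fy=6.5,interpolation=cv2.INTER_CUBIC))"
```

```text
t1 scale 2.3529411764705883
```

View pics/t1.png

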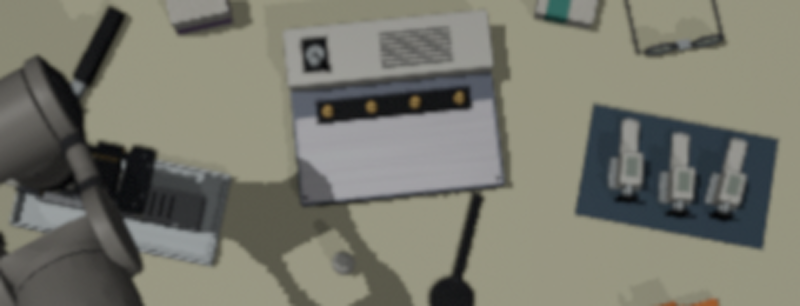

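View pics/unit2.png

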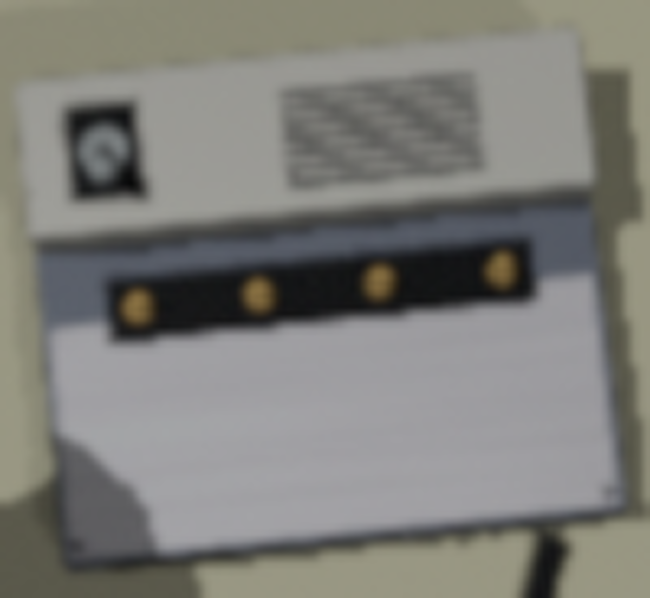

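The cover lies in the tray and all four posts are visible at crop (137,306), (258,294), (380,281), (502,269). I'll measure them by colour centroid in both cameras.

```bash
cat >> h.py <<'E'
def posts(cam,z=50,out=1):
    im=viewer.capture(cam).astype(float); x0,y0,x1,y1=(228,120,328,212) if cam=='top' else (200,200,380,335)
    s=im[y0:y1,x0:x1]; w=np.clip(s[...,0]-s[...,2]-35,0,None)
    n,l,stt,c=cv2.connectedComponentsWithStats((w>8).astype(np.uint8))
    r=[]
    for i in range(1,n):
        if 4<=stt[i,4]<60:
            yy,xx=np.where(l==i); ww=w[yy,xx]; u,v=(xx*ww).sum()/ww.sum()+x0,(yy*ww).sum()/ww.sum()+y0
            P=px2w(cam,u,v,z); r.append((round(u,1),round(v,1),stt[i,4],*np.round(P[:2],1)))
    return r
E
python3 - <<'E'
from h import *
for c in('top','scene'):
    for r in posts(c,55): print(c,*r)
E
```

```text
top 304.6 160.9 14 628.2 -81.1
top 285.9 162.7 14 623.4 -25.5
top 267.3 164.9 16 617.5 29.6
top 248.6 166.7 16 612.6 85.2
scene 297.1 221.9 22 469.1 37.2
scene 323.1 259.4 13 617.7 82.1
scene 299.0 262.2 14 622.9 26.3
scene 274.5 264.7 12 627.3 -29.2
scene 249.7 267.8 13 633.4 -84.9
```

```bash
python3 -m creep '.0013 -.0326 0 0 0 .0837 95;.0013 -.0326 0 0 0 .0837 95;.0013 -.0326 0 0 0 .0837 95;.0013 -.0326 0 0 0 .0837 95;.0013 -.0326 0 0 0 .0837 95;.0013 -.0326 0 0 0 .0837 95;.0013 -.0326 0 0 0 .0837 95;.0013 -.0326 0 0 0 .0837 95';python3 -m creep '.0013 -.0326 0 0 0 .0837 95;.0013 -.0326 0 0 0 .0837 95;.0013 -.0326 0 0 0 .0837 95;.0013 -.0326 0 0 0 .0837 95;.0013 -.0326 0 0 0 .0837 95;.0013 -.0326 0 0 0 .0837 95;.0013 -.0326 0 0 0 .0837 95;.0013 -.0326 0 0 0 .0837 95';python3 -m creep '.0013 -.0326 0 0 0 .0837 95;.0013 -.0326 0 0 0 .0837 95;.0013 -.0326 0 0 0 .0837 95;.0013 -.0326 0 0 0 .0837 95;0 0 -.03 0 0 0 95;0 0 -.03 0 0 0 95;0 0 0 0 0 0 95;0 0 0 0 0 0 95'
python3 -c "
from h import *
snap('scene','s2',(60,190,220,310))"
```

```text
time: 7.97
tool_pos: [515.0, 89.2, 244.7]
tcp_rot: [-3.14, 0.004, 0.467]
contact_force: [1.4, -0.2, -0.2]
grip_width: 86.8
finger_force: 0.0
time: 8.63
tool_pos: [525.5, -171.4, 244.5]
tcp_rot: [-3.137, -0.0, 1.137]
contact_force: [0.8, 0.7, 0.3]
grip_width: 87.3
finger_force: 0.0
time: 9.3
tool_pos: [530.4, -299.7, 183.9]
tcp_rot: [-3.136, -0.004, 1.467]
contact_force: [-0.2, 0.1, 0.6]
grip_width: 87.3
finger_force: 0.0
s2 scale 5.0
```

View pics/s2.png

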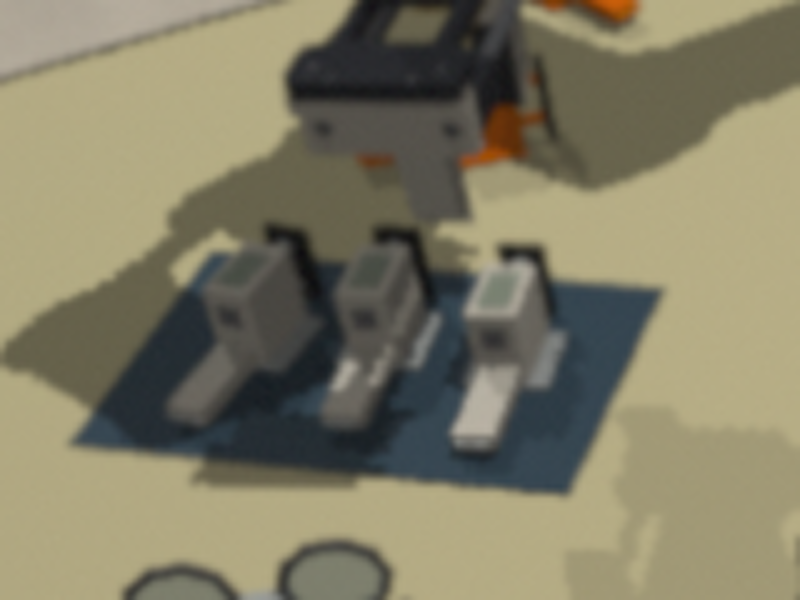

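```bash
python3 - <<'E'
from h import *
m=[(20,13,48),(20,-13,48),(-20,-13,48),(-20,13,48),(68,10,16),(68,-10,16)]
fit(list(zip(m,cr(5,60,190,[(525,320),(468,318),(484,263),(540,260),(495,438),(453,436)]))),[536,-298,-.1],'scene',2)
p=w2px('scene',[[531+46,-300-3,118],[531+46,-300,118]]);print((p-[60,190])*5)
E
```

```text
[ 5.38607e+02 -2.99281e+02 -1.09000e-01] resid px [[-1.3, -0.4], [-0.6, -0.3], [0.8, 0.1], [0.0, 0.9], [0.4, -0.1], [0.3, 0.1]]
[[452.48311008 222.07844781]
 [459.20676684 221.77474309]]
```

```bash
python3 -m creep '.003 .002 -.03 0 0 0 95;0 0 -.03 0 0 0 95;0 0 -.02 0 0 0 95;0 0 -.01 0 0 0 95;0 0 -.003 0 0 0 95;0 0 0 0 0 0 95';python3 -m creep '0 0 0 0 0 0 0;0 0 0 0 0 0 0;0 0 0 0 0 0 0;0 0 0 0 0 0 0;0 0 0 0 0 0 0;0 0 0 0 0 0 0;0 0 0 0 0 0 0;0 0 0 0 0 0 0'
```

```text
time: 9.85
tool_pos: [535.3, -298.6, 94.6]
tcp_rot: [3.141, 0.001, 1.468]
contact_force: [0.2, -0.0, -0.3]
grip_width: 87.3
finger_force: 0.0
time: 10.52
tool_pos: [535.4, -298.8, 94.7]
tcp_rot: [3.139, 0.001, 1.468]
contact_force: [1.9, -0.4, 4.7]
grip_width: 44.1
finger_force: 30.0
```

```bash
python3 -m creep '0 0 .01 0 0 0 0;0 0 .03 0 0 0 0;0 0 .04 0 0 0 0;.0006 .032 0 0 0 .0195 0;.0006 .032 0 0 0 .0195 0;.0006 .032 0 0 0 .0195 0;.0006 .032 0 0 0 .0195 0;.0006 .032 0 0 0 .0195 0';python3 -m creep '.0006 .032 0 0 0 .0195 0;.0006 .032 0 0 0 .0195 0;.0006 .032 0 0 0 .0195 0;.0006 .032 0 0 0 .0195 0;.0006 .032 0 0 0 .0195 0;0 0 0 0 0 0 0;0 0 0 0 0 0 0;0 0 0 0 0 0 0'
python3 - <<'E'
from h import *
st(); snap('top','t2'); a=cv2.imread('pics/raw_t2.png'); snap('scene','s3'); b=cv2.imread('pics/raw_s3.png')
A=cv2.resize(a[140:190,240:310],None,fx=8,fy=8,interpolation=cv2.INTER_CUBIC); B=cv2.resize(b[215:290,240:330],None,fx=6,fy=6,interpolation=cv2.INTER_CUBIC)
W=800; c=np.zeros((600,800,3),np.uint8); A=cv2.resize(A,(400,286)); c[:286,:400]=A; cv2.imwrite('pics/p_top.png',cv2.resize(a[140:190,240:310],None,fx=10,fy=10,interpolation=cv2.INTER_CUBIC)); cv2.imwrite('pics/p_scene.png',B)
E
```

```text
time: 11.18
tool_pos: [537.0, -137.0, 173.9]
tcp_rot: [-3.141, -0.0, 1.566]
contact_force: [0.4, 0.2, -1.9]
grip_width: 44.0
finger_force: 30.0
time: 11.85
tool_pos: [540.5, 21.3, 173.8]
tcp_rot: [-3.141, 0.0, 1.663]
contact_force: [0.3, 1.3, -1.9]
grip_width: 44.2
finger_force: 30.0
{'time': 11.85, 'tool_pos': [540.502, 21.323, 173.825], 'tcp_rot': [-3.141, 0.0, 1.663], 'contact_force': [0.303, 1.315, -1.855], 'grip_width': 44.201, 'finger_force': 29.983}
t2 scale 1.4285714285714286
s3 scale 1.4285714285714286
```

View pics/p_top.png

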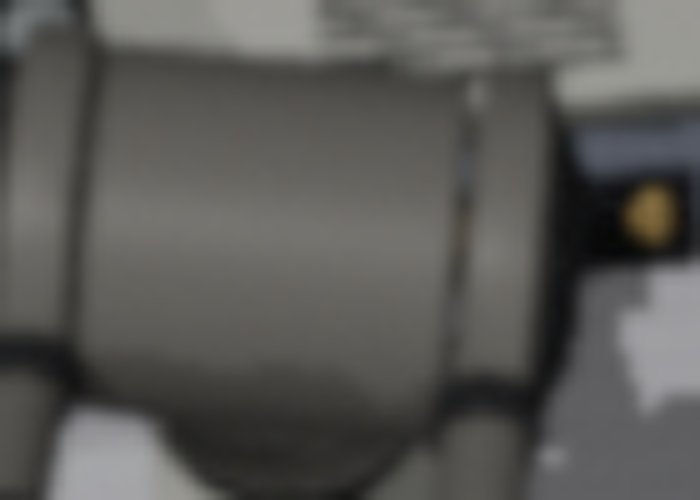

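View pics/p_scene.png

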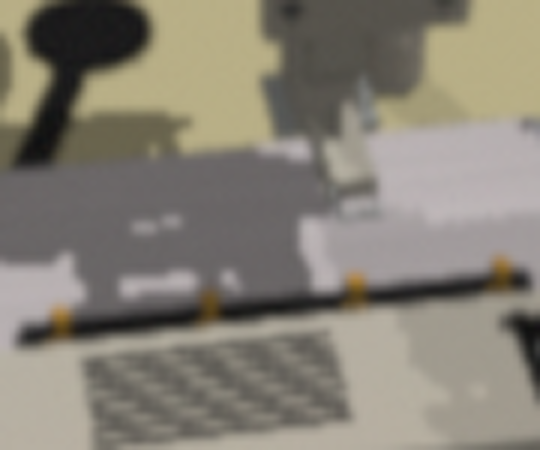

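In the scene crop the snout end is at about (355,190) and its post at (356,290). The arm hides them in the top view. I'll compare numerically in the scene image.

```bash
python3 - <<'E'
from h import *
b=cv2.imread('pics/raw_s3.png')
print('cols',list(range(290,308)))
for r in range(240,254): print(r,b[r,290:308].sum(1).tolist())
T=np.array([540.5,21.3]);th=1.663-np.pi/2;ex=np.array([np.cos(th),np.sin(th)]);ey=np.array([-ex[1],ex[0]])
def P(x,y,z,base=79.1): return [*(T+(2.5+x)*ex+y*ey),base+z]
for n,q in dict(snL_t=(68,-10,16),snR_t=(68,10,16),snL_b=(68,-10,6),snR_b=(68,10,6),rootL=(20,-10,16),rootR=(20,10,16),hookL=(81,-6,11),hookR=(81,6,11)).items(): print(n,w2px('scene',[P(*q)])[0].round(1))
print(posts('scene',51))
E
```

```text
cols [290, 291, 292, 293, 294, 295, 296, 297, 298, 299, 300, 301, 302, 303, 304, 305, 306, 307]
240 [510, 447, 340, 343, 454, 500, 488, 470, 460, 456, 469, 504, 531, 544, 544, 542, 542, 545]
241 [437, 406, 323, 323, 410, 486, 500, 480, 465, 460, 466, 489, 522, 535, 539, 539, 541, 538]
242 [345, 331, 292, 293, 365, 469, 507, 498, 485, 471, 461, 475, 503, 532, 539, 539, 539, 542]
243 [310, 304, 286, 271, 340, 457, 506, 509, 498, 480, 456, 456, 490, 528, 543, 546, 546, 545]
244 [309, 309, 298, 278, 319, 408, 472, 486, 465, 440, 411, 400, 439, 512, 545, 547, 546, 548]
245 [313, 312, 314, 315, 306, 345, 393, 401, 381, 354, 334, 329, 380, 497, 539, 545, 545, 540]
246 [313, 312, 323, 334, 313, 340, 323, 312, 307, 300, 300, 309, 371, 487, 536, 541, 540, 540]
247 [309, 312, 315, 321, 307, 334, 308, 316, 340, 351, 368, 374, 408, 497, 535, 543, 541, 545]
248 [309, 309, 310, 310, 300, 317, 346, 412, 445, 452, 461, 460, 455, 501, 529, 536, 537, 542]
249 [313, 313, 311, 309, 316, 343, 376, 462, 488, 483, 469, 468, 455, 486, 508, 515, 520, 533]
250 [343, 353, 351, 345, 358, 386, 386, 443, 460, 447,
[... 1781 characters left out ...]
oat64(323.0), np.int32(4), np.float64(787.7), np.float64(-92.8)), (np.float64(282.8), np.float64(324.5), np.int32(4), np.float64(796.5), np.float64(-22.8)), (np.float64(332.0), np.float64(323.5), np.int32(4), np.float64(801.2), np.float64(72.5)), (np.float64(274.4), np.float64(327.1), np.int32(12), np.float64(801.7), np.float64(-39.3)), (np.float64(246.8), np.float64(328.0), np.int32(4), np.float64(800.1), np.float64(-92.4)), (np.float64(291.2), np.float64(328.0), np.int32(4), np.float64(806.3), np.float64(-7.2)), (np.float64(316.7), np.float64(327.7), np.int32(6), np.float64(809.1), np.float64(41.5)), (np.float64(280.5), np.float64(333.5), np.int32(8), np.float64(818.0), np.float64(-28.7))]
```

```bash
python3 -m creep '.0004 -.0005 -.015 0 0 0 0;0 0 -.01 0 0 0 0;0 0 -.004 0 0 0 0;0 0 0 0 0 0 0'; python3 -m creep '0 0 -.003 0 0 0 0;0 0 0 0 0 0 0';python3 -m creep '0 0 -.002 0 0 0 0;0 0 0 0 0 0 0';python3 -m creep '0 0 -.002 0 0 0 0;0 0 0 0 0 0 0'
```

```text
time: 12.33
tool_pos: [540.3, 20.5, 143.4]
tcp_rot: [-3.139, -0.001, 1.662]
contact_force: [0.4, 0.3, -0.3]
grip_width: 44.0
finger_force: 30.0
time: 12.5
tool_pos: [541.2, 20.8, 141.7]
tcp_rot: [3.141, 0.0, 1.662]
contact_force: [-0.0, -0.1, -1.6]
grip_width: 44.1
finger_force: 30.0
time: 12.67
tool_pos: [541.7, 21.0, 140.0]
tcp_rot: [3.14, 0.0, 1.663]
contact_force: [2.5, -0.9, -3.2]
grip_width: 43.7
finger_force: 30.0
time: 12.83
tool_pos: [541.7, 21.0, 137.9]
tcp_rot: [3.14, 0.0, 1.663]
contact_force: [3.5, 0.2, -3.4]
grip_width: 43.7
finger_force: 30.0
```

```bash
python3 -m creep '.001 0 -.002 0 0 0 0;0 0 0 0 0 0 0';python3 -m creep '.0005 0 -.003 0 0 0 0;0 0 0 0 0 0 0';python3 -m creep '0 0 -.002 0 0 0 0;0 0 0 0 0 0 0';python3 -m creep '0 0 -.001 0 0 0 0;0 0 0 0 0 0 0'
```

```text
time: 13.0
tool_pos: [541.6, 21.1, 135.3]
tcp_rot: [-3.14, -0.0, 1.663]
contact_force: [0.3, -0.6, -0.8]
grip_width: 44.0
finger_force: 30.0
time: 13.17
tool_pos: [542.1, 21.0, 132.1]
tcp_rot: [-3.14, -0.0, 1.663]
contact_force: [-0.2, -0.4, -1.4]
grip_width: 44.1
finger_force: 30.0
time: 13.33
tool_pos: [542.3, 21.1, 130.3]
tcp_rot: [-3.141, -0.0, 1.663]
contact_force: [-0.7, -0.4, -1.0]
grip_width: 43.9
finger_force: 30.0
time: 13.5
tool_pos: [542.5, 21.0, 129.8]
tcp_rot: [-3.141, -0.0, 1.663]
contact_force: [-0.1, 0.1, -0.9]
grip_width: 43.8
finger_force: 30.0
```

```bash
python3 -m creep '0 0 -.001 0 0 0 0;0 0 0 0 0 0 0';python3 -m creep '0 0 -.001 0 0 0 0;0 0 0 0 0 0 0'
```

```text
time: 13.67
tool_pos: [542.6, 21.0, 129.6]
tcp_rot: [3.141, 0.0, 1.663]
contact_force: [-2.0, 0.2, 6.7]
grip_width: 43.9
finger_force: 30.0
time: 13.83
tool_pos: [542.6, 21.1, 129.4]
tcp_rot: [3.141, 0.0, 1.663]
contact_force: [-3.9, 0.4, 13.2]
grip_width: 44.6
finger_force: 30.0
```

```bash
python3 -m creep '0 0 .001 0 0 0 0;0 0 0 0 0 0 80;0 0 0 0 0 0 80;0 0 0 0 0 0 80;0 0 0 0 0 0 80;0 0 0 0 0 0 80;0 0 0 0 0 0 80';python3 -m creep '0 0 .02 0 0 0 80;0 0 .03 0 0 0 80;0 0 .04 0 0 0 80;0 -.041 .0 0 0 0 95;0 -.041 0 0 0 0 95;0 -.041 0 0 0 0 95;0 -.041 0 0 0 0 95;0 -.041 0 0 0 0 95'
python3 - <<'E'
from h import *
snap('scene','s4'); snap('top','t4'); st()
b=cv2.imread('pics/raw_s4.png')[215:290,240:340];a=cv2.imread('pics/raw_t4.png')
A=cv2.resize(a[140:212,235:320],(425,360),interpolation=cv2.INTER_CUBIC);B=cv2.resize(b,(375,281),interpolation=cv2.INTER_CUBIC)
C=cv2.resize(a[155:235,345:450],(375,286),interpolation=cv2.INTER_CUBIC)
c=np.zeros((570,800,3),np.uint8);c[:360,:425]=A;c[:281,425:]=B;c[284:570,425:]=C;cv2.imwrite('pics/c1.png',c)
E
```

```text
time: 14.42
tool_pos: [542.4, 21.0, 128.4]
tcp_rot: [-3.141, -0.0, 1.663]
contact_force: [0.1, 0.1, 0.2]
grip_width: 72.6
finger_force: 0.0
time: 15.08
tool_pos: [542.1, -185.7, 218.8]
tcp_rot: [-3.142, -0.0, 1.663]
contact_force: [0.4, 0.7, -0.7]
grip_width: 87.2
finger_force: 0.0
s4 scale 1.4285714285714286
t4 scale 1.4285714285714286
{'time': 15.183, 'tool_pos': [542.17, -189.722, 218.447], 'tcp_rot': [3.141, 0.002, 1.657], 'contact_force': [0.433, 0.43, -0.219], 'grip_width': 87.036, 'finger_force': 0.0}
```

View pics/c1.png

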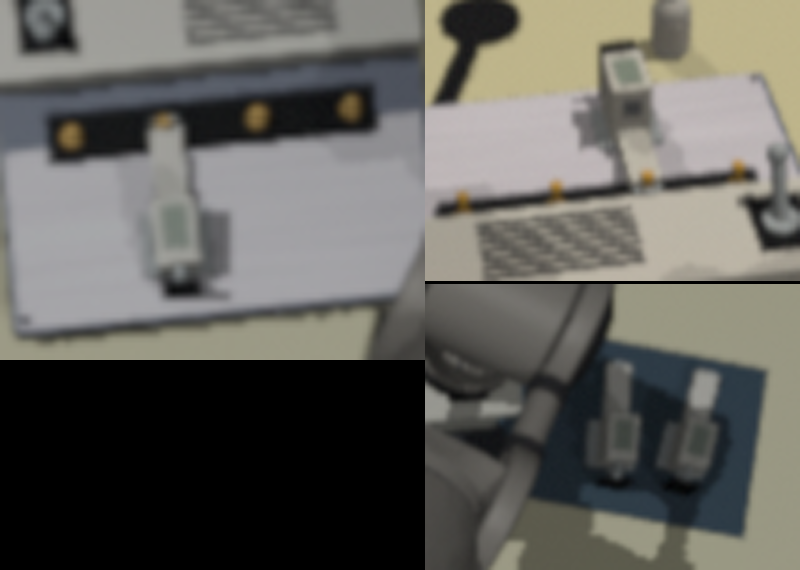

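Logger A is clipped: its snout meets the post at (165,120), and the scene view shows the hook round it at (648,183). B and C still stand on the mat. I'll check numerically that they haven't moved.

```bash
cat >> h.py <<'E'
def moved(ref,img,boxes,pad=12):
    a=cv2.imread(f'pics/raw_{ref}.png');b=cv2.imread(f'pics/raw_{img}.png')
    for n,(x0,y0,x1,y1) in boxes.items():
        r=cv2.matchTemplate(b[y0-pad:y1+pad,x0-pad:x1+pad],a[y0:y1,x0:x1],cv2.TM_CCOEFF_NORMED)
        _,s,_,l=cv2.minMaxLoc(r); print(n,'shift px',l[0]-pad,l[1]-pad,'score',round(s,2))
BX=dict(A=(366,168,386,208),B=(388,174,408,214),C=(408,177,430,216))
E
python3 -c "
from h import *
moved('top0','t4',{k:BX[k] for k in 'BC'})"
```

```text
B shift px 0 0 score 0.89
C shift px 0 0 score 0.84
```

```bash
python3 -m creep '-.0046 -.0285 0 0 0 -.0317 95;-.0046 -.0285 0 0 0 -.0317 95;-.0046 -.0285 0 0 0 -.0317 95;-.0046 -.0285 0 0 0 -.0317 95;-.0046 -.0285 0 0 0 -.0317 95;-.0046 -.0285 0 0 0 -.0317 95;0 0 -.03 0 0 0 95;0 0 -.03 0 0 0 95'; python3 -m creep '0 0 0 0 0 0 95;0 0 0 0 0 0 95'
```

```text
time: 15.85
tool_pos: [515.3, -356.9, 159.4]
tcp_rot: [3.138, 0.003, 1.47]
contact_force: [0.1, 0.7, 0.4]
grip_width: 87.3
finger_force: 0.0
time: 16.02
tool_pos: [514.4, -353.9, 157.4]
tcp_rot: [-3.138, -0.003, 1.473]
contact_force: [0.7, -1.1, -0.1]
grip_width: 87.2
finger_force: 0.0
```

```bash
python3 -m creep '0 -.0107 0 0 0 0 95;0 0 0 0 0 0 95;0 0 -.03 0 0 0 95;0 0 -.02 0 0 0 95;0 0 -.01 0 0 0 95;0 0 -.003 0 0 0 95;0 0 0 0 0 0 95;0 0 0 0 0 0 95';python3 -m creep '0 0 0 0 0 0 0;0 0 0 0 0 0 0;0 0 0 0 0 0 0;0 0 0 0 0 0 0;0 0 0 0 0 0 0;0 0 0 0 0 0 0;0 0 0 0 0 0 0;0 0 0 0 0 0 0'
```

```text
time: 16.68
tool_pos: [515.7, -366.2, 97.3]
tcp_rot: [3.14, 0.001, 1.472]
contact_force: [0.0, 0.4, 0.6]
grip_width: 87.3
finger_force: 0.0
time: 17.35
tool_pos: [515.5, -365.9, 96.4]
tcp_rot: [3.14, 0.001, 1.472]
contact_force: [1.4, -0.0, 2.1]
grip_width: 43.7
finger_force: 30.0
```

```bash
python3 -m creep '0 0 .01 0 0 0 0;0 0 .03 0 0 0 0;0 0 .04 0 0 0 0;.0032 .033 0 0 0 .0191 0;.0032 .033 0 0 0 .0191 0;.0032 .033 0 0 0 .0191 0;.0032 .033 0 0 0 .0191 0;.0032 .033 0 0 0 .0191 0';python3 -m creep '.0032 .033 0 0 0 .0191 0;.0032 .033 0 0 0 .0191 0;.0032 .033 0 0 0 .0191 0;.0032 .033 0 0 0 .0191 0;.0032 .033 0 0 0 .0191 0;0 0 0 0 0 0 0;0 0 0 0 0 0 0;0 0 0 0 0 0 0'
cat >> h.py <<'E'
def hover(name,off,win=14):
    """off: TCP height above logger base. prints predicted snout pixels and image profile"""
    s=readout.get_obs();T=np.array(s['tool_pos']);th=s['tcp_rot'][2]-np.pi/2
    im=viewer.capture('scene');cv2.imwrite(f'pics/raw_{name}.png',im[...,::-1])
    ex=np.array([np.cos(th),np.sin(th)]);ey=np.array([-ex[1],ex[0]])
    P=lambda x,y,z:[*(T[:2]+(2.5+x)*ex+y*ey),T[2]-off+z]
    print(T.round(1),round(th,4))
    L,R=w2px('scene',[P(68,-10,16),P(68,10,16)]); print('pred L,R top',L.round(1),R.round(1),'center',((L+R)/2).round(1))
    u=int(L[0])-4;v=int((L[1]+R[1])/2); print('cols from',u)
    for r in range(v-8,v+6): print(r,im[r,u:u+18].astype(int).sum(1).tolist())
E
python3 -c "
from h import *
hover('s5',96.4); [print(r) for r in posts('scene',51) if r[1]<275]"
```

```text
time: 18.02
tool_pos: [530.5, -199.1, 176.0]
tcp_rot: [-3.141, -0.0, 1.568]
contact_force: [1.2, 0.0, -2.0]
grip_width: 44.0
finger_force: 30.0
time: 18.68
tool_pos: [546.8, -35.9, 175.9]
tcp_rot: [-3.141, 0.0, 1.664]
contact_force: [0.5, -0.2, -0.8]
grip_width: 44.0
finger_force: 30.0
[546.8 -35.9 175.9] 0.0931
pred L,R top [269.5 248.4] [278.4 247.4] center [273.9 247.9]
cols from 265
239 [271, 267, 268, 280, 275, 257, 302, 409, 455, 459, 452, 433, 424, 441, 453, 480, 497, 498]
240 [360, 363, 330, 312, 318, 314, 332, 419, 453, 459, 458, 464, 484, 506, 502, 508, 501, 462]
241 [455, 462, 420, 369, 401, 420, 415, 443, 456, 458, 461, 465, 492, 513, 489, 472, 456, 407]
242 [449, 495, 466, 399, 457, 492, 480, 463, 457, 462, 460, 461, 485, 515, 500, 478, 472, 445]
243 [388, 464, 437, 383, 461, 507, 507, 477, 464, 459, 461, 464, 487, 522, 518, 508, 506, 485]
244 [343, 395, 362, 331, 413, 493, 510, 492, 472, 461, 457, 462, 482, 497, 468, 445, 439, 423]
245 [316, 334, 318, 299, 365, 473, 511, 513, 489, 475, 463, 458, 467, 461, 397, 352, 345, 340]
246 [315, 314, 311, 299, 348, 461, 507, 508, 
[... 461 characters left out ...]
79, 319, 406, 455, 463, 460, 460, 457, 488, 516, 497, 391, 316]
252 [310, 309, 310, 310, 305, 310, 364, 442, 482, 484, 489, 489, 475, 475, 485, 473, 371, 296]
(np.float64(377.5), np.float64(201.9), np.int32(11), np.float64(388.2), np.float64(266.8))
(np.float64(303.0), np.float64(233.6), np.int32(25), np.float64(513.6), np.float64(47.5))
(np.float64(323.1), np.float64(259.4), np.int32(13), np.float64(613.2), np.float64(82.9))
(np.float64(298.9), np.float64(261.6), np.int32(11), np.float64(616.3), np.float64(26.9))
(np.float64(274.6), np.float64(264.8), np.int32(13), np.float64(622.9), np.float64(-29.0))
(np.float64(249.7), np.float64(268.2), np.int32(9), np.float64(630.5), np.float64(-85.2))
```

```bash
python3 -m creep '.0009 -.0013 -.015 0 0 0 0;0 0 -.01 0 0 0 0;0 0 -.004 0 0 0 0;0 0 0 0 0 0 0'; python3 -m creep '0 0 -.003 0 0 0 0;0 0 0 0 0 0 0';python3 -m creep '0 0 -.002 0 0 0 0;0 0 0 0 0 0 0';python3 -m creep '0 0 -.002 0 0 0 0;0 0 0 0 0 0 0'
```

```text
time: 19.12
tool_pos: [547.1, -37.6, 145.4]
tcp_rot: [-3.139, -0.001, 1.662]
contact_force: [0.3, 0.2, -1.2]
grip_width: 44.0
finger_force: 30.0
time: 19.28
tool_pos: [547.9, -37.2, 143.6]
tcp_rot: [-3.142, -0.0, 1.663]
contact_force: [-0.4, 0.1, -0.8]
grip_width: 43.7
finger_force: 30.0
time: 19.45
tool_pos: [547.9, -37.0, 141.8]
tcp_rot: [3.141, 0.0, 1.663]
contact_force: [-0.3, 0.2, -1.6]
grip_width: 43.7
finger_force: 30.0
time: 19.62
tool_pos: [547.9, -36.9, 139.7]
tcp_rot: [3.141, -0.0, 1.663]
contact_force: [-0.2, -0.1, -2.5]
grip_width: 43.8
finger_force: 30.0
```

```bash
python3 -m creep '0 0 -.003 0 0 0 0;0 0 0 0 0 0 0';python3 -m creep '0 0 -.003 0 0 0 0;0 0 0 0 0 0 0';python3 -m creep '0 0 -.0015 0 0 0 0;0 0 0 0 0 0 0';python3 -m creep '0 0 -.001 0 0 0 0;0 0 0 0 0 0 0'
```

```text
time: 19.78
tool_pos: [547.7, -36.9, 136.3]
tcp_rot: [-3.141, -0.0, 1.664]
contact_force: [-0.5, 0.2, -1.8]
grip_width: 43.6
finger_force: 30.0
time: 19.95
tool_pos: [547.7, -36.9, 133.2]
tcp_rot: [-3.141, -0.0, 1.663]
contact_force: [-1.1, 0.7, -1.7]
grip_width: 44.0
finger_force: 30.0
time: 20.12
tool_pos: [547.8, -37.0, 132.0]
tcp_rot: [-3.141, -0.0, 1.663]
contact_force: [0.8, 0.5, -1.4]
grip_width: 44.2
finger_force: 30.0
time: 20.28
tool_pos: [547.9, -37.0, 131.5]
tcp_rot: [3.141, 0.0, 1.663]
contact_force: [-0.1, -0.6, 0.7]
grip_width: 44.4
finger_force: 30.0
```

```bash
python3 -m creep '0 0 0 0 0 0 80;0 0 0 0 0 0 80;0 0 0 0 0 0 80;0 0 0 0 0 0 80;0 0 0 0 0 0 80;0 0 0 0 0 0 80';python3 -m creep '0 0 .02 0 0 0 80;0 0 .03 0 0 0 80;0 0 .04 0 0 0 80;0 -.041 .0 0 0 0 95;0 -.041 0 0 0 0 95;0 -.041 0 0 0 0 95;0 0 0 0 0 0 95;0 0 0 0 0 0 95'
python3 - <<'E'
from h import *
snap('top','t6');snap('scene','s6');moved('top0','t6',dict(C=BX['C']));moved('t4','t6',dict(A=(262,162,285,200)))
# B vs A in top: shift of A template
a=cv2.imread('pics/raw_t6.png');t=a[164:199,264:278];r=cv2.matchTemplate(a[155:205,276:300],t,cv2.TM_CCOEFF_NORMED);_,s,_,l=cv2.minMaxLoc(r);print('B-A px',l[0]+276-264,l[1]+155-164,round(s,2),'posts',285.9-267.3,162.7-164.9)
E
```

```text
time: 20.78
tool_pos: [547.7, -37.0, 131.2]
tcp_rot: [-3.141, -0.0, 1.663]
contact_force: [0.4, 0.3, -0.1]
grip_width: 73.0
finger_force: 0.0
time: 21.45
tool_pos: [547.5, -162.0, 221.1]
tcp_rot: [-3.141, -0.0, 1.659]
contact_force: [0.3, 1.4, 0.2]
grip_width: 87.5
finger_force: 0.0
t6 scale 1.4285714285714286
s6 scale 1.4285714285714286
C shift px 0 0 score 0.92
A shift px 0 0 score 0.96
B-A px 19 -2 0.98 posts 18.599999999999966 -2.200000000000017
```

```bash
python3 -m creep '-.0044 -.0294 0 0 0 -.0414 95;-.0044 -.0294 0 0 0 -.0414 95;-.0044 -.0294 0 0 0 -.0414 95;-.0044 -.0294 0 0 0 -.0414 95;-.0044 -.0294 0 0 0 -.0414 95;-.0044 -.0294 0 0 0 -.0414 95;-.0044 -.0294 0 0 0 -.0414 95;-.0044 -.0294 0 0 0 -.0414 95'; python3 -m creep '-.0044 -.0294 0 0 0 -.0414 95;0 0 -.03 0 0 0 95;0 0 -.03 0 0 0 95;0 0 0 0 0 0 95;0 0 0 0 0 0 95;0 0 0 0 0 0 95'
```

```text
time: 22.22
tool_pos: [513.2, -394.7, 221.2]
tcp_rot: [-3.141, -0.001, 1.333]
contact_force: [0.7, 0.3, 0.9]
grip_width: 87.4
finger_force: 0.0
time: 22.72
tool_pos: [509.5, -423.9, 162.8]
tcp_rot: [3.14, 0.001, 1.293]
contact_force: [-0.2, -0.3, 0.1]
grip_width: 87.6
finger_force: 0.0
```

```bash
python3 -m creep '-.0018 -.0034 -.02 0 0 0 95;0 0 -.025 0 0 0 95;0 0 -.015 0 0 0 95;0 0 -.006 0 0 0 95;0 0 -.001 0 0 0 95;0 0 0 0 0 0 95;0 0 0 0 0 0 95';python3 -m creep '0 0 0 0 0 0 0;0 0 0 0 0 0 0;0 0 0 0 0 0 0;0 0 0 0 0 0 0;0 0 0 0 0 0 0;0 0 0 0 0 0 0;0 0 0 0 0 0 0;0 0 0 0 0 0 0'
```

```text
time: 23.3
tool_pos: [507.4, -428.5, 96.4]
tcp_rot: [3.139, 0.002, 1.291]
contact_force: [0.4, -0.1, -0.5]
grip_width: 87.0
finger_force: 0.0
time: 23.97
tool_pos: [506.8, -428.2, 94.9]
tcp_rot: [3.14, 0.0, 1.291]
contact_force: [1.2, -0.5, 3.1]
grip_width: 44.2
finger_force: 29.9
```

```bash
python3 -m creep '0 0 .01 0 0 0 0;0 0 .03 0 0 0 0;0 0 .04 0 0 0 0;.0046 .0337 0 0 0 .0372 0;.0046 .0337 0 0 0 .0372 0;.0046 .0337 0 0 0 .0372 0;.0046 .0337 0 0 0 .0372 0;.0046 .0337 0 0 0 .0372 0';python3 -m creep '.0046 .0337 0 0 0 .0372 0;.0046 .0337 0 0 0 .0372 0;.0046 .0337 0 0 0 .0372 0;.0046 .0337 0 0 0 .0372 0;.0046 .0337 0 0 0 .0372 0;0 0 0 0 0 0 0;0 0 0 0 0 0 0;0 0 0 0 0 0 0'
python3 -c "
from h import *
hover('s7',95); [print(r) for r in posts('scene',51) if r[1]<275]"
```

```text
time: 24.63
tool_pos: [529.0, -257.8, 174.5]
tcp_rot: [-3.141, -0.0, 1.478]
contact_force: [0.6, -0.5, -0.7]
grip_width: 44.0
finger_force: 29.9
time: 25.3
tool_pos: [552.4, -91.2, 174.4]
tcp_rot: [-3.141, 0.0, 1.663]
contact_force: [-0.5, -0.3, -1.8]
grip_width: 43.7
finger_force: 29.9
[552.4 -91.2 174.4] 0.0924
pred L,R top [244.3 251.2] [253.4 250.2] center [248.8 250.7]
cols from 240
242 [310, 303, 301, 306, 297, 278, 279, 327, 422, 459, 466, 458, 435, 451, 474, 472, 483, 507]
243 [425, 434, 426, 389, 350, 344, 375, 399, 443, 463, 469, 468, 481, 520, 540, 529, 493, 476]
244 [494, 502, 490, 434, 419, 439, 465, 461, 463, 467, 465, 472, 500, 540, 557, 547, 511, 492]
245 [439, 445, 427, 392, 418, 481, 507, 488, 471, 466, 466, 471, 502, 539, 560, 557, 548, 540]
246 [350, 351, 342, 323, 373, 478, 515, 504, 480, 467, 468, 470, 492, 536, 557, 556, 543, 525]
247 [315, 316, 312, 305, 359, 475, 520, 518, 490, 472, 469, 470, 488, 532, 555, 544, 502, 451]
248 [318, 320, 315, 315, 366, 474, 522, 522, 509, 487, 474, 473, 486, 523, 550, 547, 493, 403]
249 [316, 316, 320, 318, 361, 463, 505, 507,
[... 282 characters left out ...]
78, 282, 299, 308, 320, 355, 442, 522, 548, 524, 408]
253 [314, 316, 315, 312, 295, 282, 265, 277, 310, 378, 408, 431, 451, 486, 534, 548, 524, 423]
254 [315, 318, 316, 312, 300, 292, 290, 302, 353, 449, 491, 506, 501, 505, 528, 540, 527, 466]
255 [315, 318, 314, 315, 310, 309, 327, 340, 382, 466, 493, 493, 483, 486, 503, 514, 512, 474]
(np.float64(323.1), np.float64(259.4), np.int32(13), np.float64(613.2), np.float64(82.9))
(np.float64(298.9), np.float64(261.5), np.int32(12), np.float64(616.1), np.float64(27.0))
(np.float64(274.6), np.float64(264.3), np.int32(11), np.float64(621.6), np.float64(-28.8))
(np.float64(249.7), np.float64(267.8), np.int32(13), np.float64(629.0), np.float64(-85.1))
```

```bash
python3 -m creep '.0005 -.0012 -.015 0 0 0 0;0 0 -.01 0 0 0 0;0 0 -.004 0 0 0 0;0 0 0 0 0 0 0'; python3 -m creep '0 0 -.003 0 0 0 0;0 0 0 0 0 0 0';python3 -m creep '0 0 -.002 0 0 0 0;0 0 0 0 0 0 0';python3 -m creep '0 0 -.002 0 0 0 0;0 0 0 0 0 0 0'
```

```text
time: 25.73
tool_pos: [552.1, -92.7, 143.8]
tcp_rot: [-3.139, -0.001, 1.661]
contact_force: [0.2, 0.5, -2.2]
grip_width: 43.9
finger_force: 29.9
time: 25.9
tool_pos: [553.0, -92.4, 142.1]
tcp_rot: [-3.142, -0.0, 1.662]
contact_force: [-0.7, -0.4, -1.2]
grip_width: 43.9
finger_force: 29.9
time: 26.07
tool_pos: [553.0, -92.2, 140.3]
tcp_rot: [3.141, 0.0, 1.663]
contact_force: [-0.2, -0.5, -2.0]
grip_width: 44.0
finger_force: 29.9
time: 26.23
tool_pos: [552.9, -92.1, 138.1]
tcp_rot: [-3.142, -0.0, 1.663]
contact_force: [-0.5, 0.3, -1.4]
grip_width: 44.3
finger_force: 29.9
```

```bash
python3 -m creep '0 0 -.003 0 0 0 0;0 0 0 0 0 0 0';python3 -m creep '0 0 -.003 0 0 0 0;0 0 0 0 0 0 0';python3 -m creep '0 0 -.0015 0 0 0 0;0 0 0 0 0 0 0';python3 -m creep '0 0 -.001 0 0 0 0;0 0 0 0 0 0 0'
```

```text
time: 26.4
tool_pos: [552.8, -92.1, 134.8]
tcp_rot: [-3.141, -0.0, 1.663]
contact_force: [-0.6, -0.6, -1.8]
grip_width: 43.4
finger_force: 29.9
time: 26.57
tool_pos: [552.8, -92.1, 131.7]
tcp_rot: [-3.141, -0.0, 1.663]
contact_force: [0.3, -0.2, -0.9]
grip_width: 43.9
finger_force: 29.9
time: 26.73
tool_pos: [552.9, -92.1, 130.5]
tcp_rot: [-3.141, -0.0, 1.663]
contact_force: [0.4, 0.2, -1.1]
grip_width: 43.7
finger_force: 29.9
time: 26.9
tool_pos: [553.0, -92.2, 129.9]
tcp_rot: [3.141, 0.0, 1.663]
contact_force: [0.3, -0.1, 0.2]
grip_width: 44.0
finger_force: 29.9
```

```bash
python3 -m creep '0 0 0 0 0 0 80;0 0 0 0 0 0 80;0 0 0 0 0 0 80;0 0 0 0 0 0 80;0 0 0 0 0 0 80;0 0 0 0 0 0 80';python3 -m creep '0 0 .02 0 0 0 80;0 0 .03 0 0 0 80;0 0 .04 0 0 0 80;0 -.041 .0 0 0 0 80;0 -.041 0 0 0 0 80;0 -.041 0 0 0 0 80;0 -.041 0 0 0 0 80;0 -.041 0 0 0 0 80'
python3 - <<'E'
from h import *
snap('top','t8');snap('scene','s8');moved('t4','t8',dict(A=(262,162,285,200)))
a=cv2.imread('pics/raw_t8.png');t=a[164:199,264:278]
for n,x in(('B',276),('C',294)):
    r=cv2.matchTemplate(a[152:205,x:x+25],t,cv2.TM_CCOEFF_NORMED);_,s,_,l=cv2.minMaxLoc(r);print(n,l[0]+x-264,l[1]+152-164,round(s,2))
A=cv2.resize(a[140:212,228:328],(400,288),interpolation=cv2.INTER_CUBIC);b=cv2.imread('pics/raw_s8.png')
B=cv2.resize(b[215:305,220:370],(800,480)[:2],interpolation=cv2.INTER_CUBIC);B=cv2.resize(b[225:280,235:335],(800,440),interpolation=cv2.INTER_CUBIC)
c=np.zeros((600,800,3),np.uint8);c[160:]=B;c[:158,:]=cv2.resize(a[155:183,230:330],(800,224),interpolation=cv2.INTER_CUBIC)[:158];cv2.imwrite('pics/c2.png',c)
E
```

```text
time: 27.4
tool_pos: [552.8, -92.2, 129.8]
tcp_rot: [-3.141, -0.0, 1.663]
contact_force: [0.4, 0.5, -0.1]
grip_width: 73.1
finger_force: 0.0
time: 28.07
tool_pos: [552.6, -298.9, 220.0]
tcp_rot: [3.141, 0.0, 1.663]
contact_force: [0.8, -0.5, -0.5]
grip_width: 73.3
finger_force: 0.0
t8 scale 1.4285714285714286
s8 scale 1.4285714285714286
A shift px 0 0 score 0.96
B 19 -2 0.98
C 38 -5 0.75
```

View pics/c2.png

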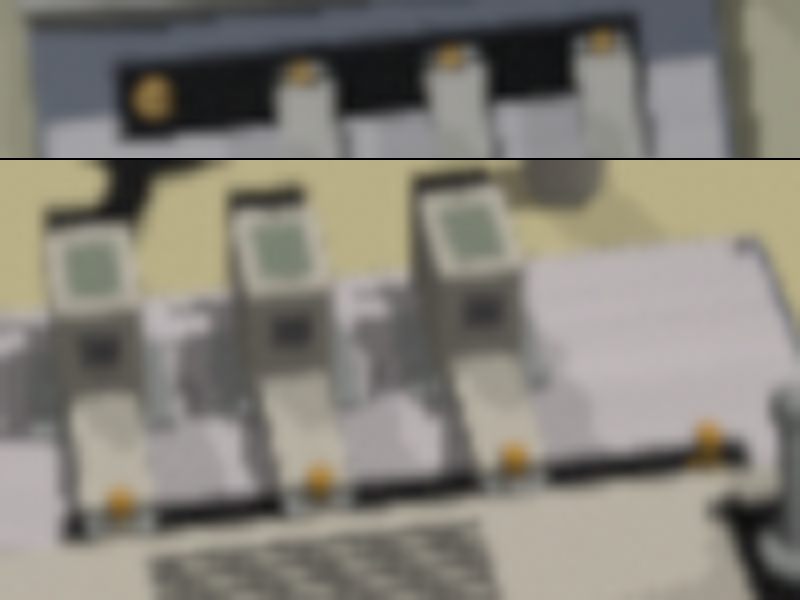

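All three hooks are round their posts at (120,505), (320,482) and (514,460), with snouts against them and the loggers upright. Now the switch.

```bash
python3 -m creep '.0064 .036 0 0 0 0 0;.0064 .036 0 0 0 0 0;.0064 .036 0 0 0 0 0;.0064 .036 0 0 0 0 0;.0064 .036 0 0 0 0 0;.0064 .036 0 0 0 0 0;.0064 .036 0 0 0 0 0;.0064 .036 0 0 0 0 0';python3 -m creep '.0064 .036 0 0 0 0 0;.0064 .036 0 0 0 0 0;.0064 .036 0 0 0 0 0;0 0 0 0 0 0 0;0 0 0 0 0 0 0;0 0 0 0 0 0 0'
```

```text
time: 28.83
tool_pos: [603.8, -6.8, 219.8]
tcp_rot: [-3.141, -0.0, 1.663]
contact_force: [0.6, 0.7, -0.2]
grip_width: 24.8
finger_force: 0.0
time: 29.33
tool_pos: [622.9, 98.9, 219.5]
tcp_rot: [-3.141, 0.0, 1.664]
contact_force: [-0.4, -0.0, -0.2]
grip_width: 0.4
finger_force: 0.0
```

```bash
python3 -m creep '0 -.007 -.02 0 0 0 0;0 0 -.025 0 0 0 0;0 0 -.0135 0 0 0 0;0 0 0 0 0 0 0;0 0 0 0 0 0 0';python3 -m creep '.01 .0009 0 0 0 0 0;.006 .0006 0 0 0 0 0;0 0 0 0 0 0 0';python3 -m creep '.006 .0006 0 0 0 0 0;.006 .0006 0 0 0 0 0;0 0 0 0 0 0 0';python3 -m creep '.006 .0006 0 0 0 0 0;.006 .0006 0 0 0 0 0;0 0 0 0 0 0 0'
```

```text
time: 29.75
tool_pos: [623.1, 90.4, 161.0]
tcp_rot: [-3.14, 0.0, 1.661]
contact_force: [-0.2, 0.2, 0.4]
grip_width: 0.2
finger_force: 0.0
time: 30.0
tool_pos: [641.0, 92.8, 162.8]
tcp_rot: [3.138, 0.0, 1.662]
contact_force: [-0.4, 0.1, -0.4]
grip_width: 0.3
finger_force: 0.0
time: 30.25
tool_pos: [652.3, 94.3, 164.6]
tcp_rot: [3.139, 0.001, 1.663]
contact_force: [-7.1, -1.2, 14.7]
grip_width: 0.1
finger_force: 7.4
time: 30.5
tool_pos: [665.7, 95.7, 165.1]
tcp_rot: [3.134, 0.001, 1.663]
contact_force: [-1.1, 0.3, 2.2]
grip_width: 0.6
finger_force: 0.9
```

```bash
python3 -m creep '.005 .0005 0 0 0 0 0;0 0 0 0 0 0 0';python3 -m creep '.003 .0003 0 0 0 0 0;0 0 0 0 0 0 0';python3 -m creep '.002 .0002 0 0 0 0 0;0 0 0 0 0 0 0';python3 -m creep '.002 .0002 0 0 0 0 0;0 0 0 0 0 0 0'
```

```text
time: 30.67
tool_pos: [669.1, 96.2, 161.6]
tcp_rot: [3.141, 0.0, 1.663]
contact_force: [-0.8, -1.0, 0.0]
grip_width: 0.3
finger_force: 0.0
time: 30.83
tool_pos: [671.5, 96.6, 160.7]
tcp_rot: [-3.141, -0.0, 1.663]
contact_force: [-1.3, 0.1, 0.5]
grip_width: 0.5
finger_force: 0.2
time: 31.0
tool_pos: [673.3, 96.7, 160.5]
tcp_rot: [-3.14, -0.0, 1.663]
contact_force: [-0.4, 0.4, 0.2]
grip_width: 0.2
finger_force: 0.4
time: 31.17
tool_pos: [675.4, 96.9, 160.8]
tcp_rot: [-3.141, -0.0, 1.663]
contact_force: [-1.1, -0.1, -0.6]
grip_width: 0.2
finger_force: 0.5
```

Force stays about 1 N and there's no stop yet. I'll keep pushing to the end stop.

```bash
for i in 1 ; do python3 -m creep '.002 .0002 0 0 0 0 0;0 0 0 0 0 0 0';python3 -m creep '.002 .0002 0 0 0 0 0;0 0 0 0 0 0 0';python3 -m creep '.002 .0002 0 0 0 0 0;0 0 0 0 0 0 0';python3 -m creep '.002 .0002 0 0 0 0 0;0 0 0 0 0 0 0'; done; python3 - <<'E'
from h import *
snap('scene','s9')
b=cv2.imread('pics/raw_s9.png')[225:285,310:370]; cv2.imwrite('pics/sw.png',cv2.resize(b,(600,600),interpolation=cv2.INTER_CUBIC))
E
```

```text
time: 31.33
tool_pos: [677.6, 97.1, 161.2]
tcp_rot: [3.141, -0.0, 1.663]
contact_force: [-0.5, -0.0, 0.4]
grip_width: 0.9
finger_force: 0.5
time: 31.5
tool_pos: [678.9, 97.3, 161.0]
tcp_rot: [-3.14, -0.0, 1.663]
contact_force: [-3.9, -0.3, 0.6]
grip_width: 0.5
finger_force: 2.2
time: 31.67
tool_pos: [679.6, 97.4, 160.8]
tcp_rot: [-3.136, 0.0, 1.663]
contact_force: [-10.7, -1.7, 3.1]
grip_width: -0.0
finger_force: 5.4
time: 31.83
tool_pos: [680.2, 97.5, 160.7]
tcp_rot: [-3.132, -0.0, 1.663]
contact_force: [-16.4, -1.7, 7.2]
grip_width: 0.3
finger_force: 8.8
s9 scale 1.4285714285714286
```

```bash
python3 -m creep '-.01 -.001 0 0 0 0 0;-.02 -.002 0 0 0 0 0;-.02 -.002 0 0 0 0 0;0 0 .03 0 0 0 0;0 0 .03 0 0 0 0;0 0 0 0 0 0 0;0 0 0 0 0 0 0;0 0 0 0 0 0 0';for i in 1 2 3;do python3 -m creep '0 0 0 0 0 0 80;0 0 0 0 0 0 80;0 0 0 0 0 0 80;0 0 0 0 0 0 80;0 0 0 0 0 0 80;0 0 0 0 0 0 80;0 0 0 0 0 0 80;0 0 0 0 0 0 80' >/dev/null; done; python3 -m creep '-.01 -.023 0 0 0 0 80;-.01 -.023 0 0 0 0 80;-.01 -.023 0 0 0 0 80;-.01 -.023 0 0 0 0 80;-.01 -.023 0 0 0 0 80;-.01 -.023 0 0 0 0 80;-.01 -.023 0 0 0 0 80;-.007 -.023 0 0 0 0 80'; python3 -m creep '0 0 0 0 0 0 80;0 0 0 0 0 0 80;0 0 0 0 0 0 80'
python3 - <<'E'
from h import *
for n,z in (('s8',0),('s10',1)):
    if z: snap('scene','s10')
    b=cv2.imread(f'pics/raw_{n}.png').astype(int); g=b[225:285,318:350].sum(2)
    print(n); [print(i+225,g[i,::2].tolist()) for i in range(0,60,3)]
E
```

```text
time: 32.55
tool_pos: [633.7, 92.7, 221.3]
tcp_rot: [3.14, 0.0, 1.663]
contact_force: [0.3, -0.2, -0.0]
grip_width: 0.5
finger_force: 0.0
time: 35.22
tool_pos: [555.5, -92.3, 221.4]
tcp_rot: [-3.142, 0.0, 1.663]
contact_force: [-0.3, -0.1, -0.4]
grip_width: 73.4
finger_force: 0.0
time: 35.47
tool_pos: [556.6, -91.0, 221.4]
tcp_rot: [3.141, -0.0, 1.662]
contact_force: [0.1, -0.6, 0.9]
grip_width: 73.5
finger_force: 0.0
s8
225 [494, 495, 495, 497, 497, 494, 495, 494, 495, 495, 495, 495, 499, 495, 496, 495]
228 [496, 495, 494, 496, 496, 495, 499, 496, 492, 495, 495, 497, 495, 495, 495, 497]
231 [495, 495, 495, 497, 497, 496, 496, 498, 497, 496, 496, 496, 496, 494, 496, 496]
234 [477, 486, 494, 506, 486, 443, 473, 497, 495, 493, 494, 493, 497, 496, 497, 497]
237 [537, 539, 540, 538, 519, 501, 402, 480, 497, 494, 497, 497, 495, 495, 497, 495]
240 [540, 538, 538, 536, 539, 538, 506, 417, 494, 495, 494, 495, 495, 495, 497, 493]
243 [543, 540, 540, 536, 533, 533, 529, 428, 458, 495, 497, 498, 497, 495, 495, 494]
246 [545, 546, 545, 545, 546, 545, 542, 522, 408, 491, 497, 495, 496, 497, 498, 
[... 2042 characters left out ...]
0, 461, 500, 503, 499, 501]
261 [266, 224, 181, 178, 138, 357, 538, 541, 538, 541, 529, 416, 483, 506, 502, 490]
264 [330, 408, 439, 450, 449, 481, 533, 524, 518, 444, 436, 489, 523, 524, 525, 504]
267 [527, 526, 524, 475, 382, 358, 305, 260, 219, 240, 332, 375, 509, 527, 525, 520]
270 [529, 529, 524, 495, 207, 84, 168, 340, 266, 199, 205, 177, 466, 523, 524, 523]
273 [526, 528, 525, 525, 395, 110, 330, 362, 217, 229, 391, 235, 300, 519, 525, 524]
276 [526, 527, 526, 526, 511, 255, 106, 181, 226, 312, 259, 112, 107, 406, 524, 524]
279 [525, 527, 525, 526, 408, 261, 81, 66, 82, 88, 81, 84, 110, 258, 504, 524]
282 [510, 527, 525, 528, 521, 467, 394, 428, 440, 453, 472, 464, 453, 480, 521, 525]
```

Switch is thrown to the back. Now unclip C with the same pose it was clipped with.

```bash
python3 -c "
from h import *
moved('s8','s10',dict(A=(286,226,302,265),B=(262,228,278,268),C=(238,230,256,270)),8)"; python3 -m creep '-.0036 -.0011 -.02 0 0 0 80;0 0 -.03 0 0 0 80;0 0 -.03 0 0 0 80;0 0 -.009 0 0 0 80;0 0 -.002 0 0 0 80;0 0 0 0 0 0 80;0 0 0 0 0 0 80'
```

```text
A shift px 0 0 score 1.0
B shift px 0 0 score 0.99
C shift px 0 0 score 1.0
time: 36.1
tool_pos: [553.8, -92.3, 131.7]
tcp_rot: [3.139, 0.001, 1.663]
contact_force: [0.1, 0.1, 0.8]
grip_width: 73.8
finger_force: 0.0
```

```bash
python3 -m creep '-.0008 .0 0 0 0 0 0;0 0 0 0 0 0 0;0 0 0 0 0 0 0;0 0 0 0 0 0 0;0 0 0 0 0 0 0;0 0 0 0 0 0 0;0 0 0 0 0 0 0';python3 -m creep '0 0 .003 0 0 0 0;0 0 .003 0 0 0 0;0 0 0 0 0 0 0';python3 -m creep '0 0 .004 0 0 0 0;0 0 .003 0 0 0 0;0 0 0 0 0 0 0'
```

```text
time: 36.68
tool_pos: [553.1, -92.7, 131.6]
tcp_rot: [3.138, 0.001, 1.663]
contact_force: [1.6, 0.1, 5.7]
grip_width: 43.8
finger_force: 30.0
time: 36.93
tool_pos: [551.6, -92.4, 136.5]
tcp_rot: [-3.141, -0.0, 1.663]
contact_force: [-0.7, -0.7, -1.8]
grip_width: 44.0
finger_force: 30.0
time: 37.18
tool_pos: [552.0, -92.2, 142.3]
tcp_rot: [-3.141, -0.001, 1.663]
contact_force: [5.5, 0.3, -11.9]
grip_width: 43.8
finger_force: 30.1
```

```bash
python3 -m creep '.0005 0 -.003 0 0 0 0;.001 0 -.002 0 0 0 0;0 0 0 0 0 0 0';python3 -m creep '0 0 .003 0 0 0 0;0 0 .002 0 0 0 0;0 0 0 0 0 0 0';python3 -m creep '0 0 .003 0 0 0 0;0 0 .003 0 0 0 0;0 0 0 0 0 0 0'
```

```text
time: 37.43
tool_pos: [553.3, -92.4, 137.8]
tcp_rot: [-3.141, -0.0, 1.663]
contact_force: [-0.8, 0.5, -1.5]
grip_width: 43.8
finger_force: 29.9
time: 37.68
tool_pos: [553.8, -92.5, 144.1]
tcp_rot: [3.14, 0.001, 1.663]
contact_force: [-0.1, -0.3, -1.5]
grip_width: 44.0
finger_force: 29.9
time: 37.93
tool_pos: [553.8, -92.5, 150.1]
tcp_rot: [3.14, 0.001, 1.663]
contact_force: [0.6, -0.2, -1.2]
grip_width: 43.8
finger_force: 29.9
```

```bash
python3 -m creep '0 0 .03 0 0 0 0;-.0047 -.0336 .01 0 0 -.0372 0;-.0047 -.0336 0 0 0 -.0372 0;-.0047 -.0336 0 0 0 -.0372 0;-.0047 -.0336 0 0 0 -.0372 0;-.0047 -.0336 0 0 0 -.0372 0;-.0047 -.0336 0 0 0 -.0372 0;-.0047 -.0336 0 0 0 -.0372 0';python3 -m creep '-.0047 -.0336 0 0 0 -.0372 0;-.0047 -.0336 0 0 0 -.0372 0;-.0047 -.0336 0 0 0 -.0372 0;0 0 -.03 0 0 0 0;0 0 -.03 0 0 0 0;0 0 -.025 0 0 0 0;0 0 0 0 0 0 0;0 0 0 0 0 0 0'
```

```text
time: 38.6
tool_pos: [520.1, -329.2, 189.4]
tcp_rot: [3.141, 0.0, 1.401]
contact_force: [1.0, 0.1, -1.9]
grip_width: 43.6
finger_force: 29.9
time: 39.27
tool_pos: [506.1, -428.0, 103.4]
tcp_rot: [-3.139, -0.001, 1.291]
contact_force: [0.6, -0.6, -0.9]
grip_width: 43.7
finger_force: 30.0
```

```bash
python3 -m creep '0 0 -.003 0 0 0 0;0 0 -.001 0 0 0 0;0 0 0 0 0 0 0';python3 -m creep '0 0 -.0015 0 0 0 0;0 0 0 0 0 0 0';python3 -m creep '0 0 -.0015 0 0 0 0;0 0 0 0 0 0 0'
```

```text
time: 39.52
tool_pos: [507.0, -428.6, 101.7]
tcp_rot: [3.14, 0.001, 1.291]
contact_force: [-0.2, -0.8, -0.8]
grip_width: 43.7
finger_force: 30.0
time: 39.68
tool_pos: [506.7, -428.4, 99.4]
tcp_rot: [3.141, 0.0, 1.291]
contact_force: [-0.3, 0.2, -1.5]
grip_width: 44.3
finger_force: 30.0
time: 39.85
tool_pos: [506.5, -428.3, 97.2]
tcp_rot: [3.142, -0.0, 1.291]
contact_force: [0.0, -0.1, -1.2]
grip_width: 43.8
finger_force: 30.0
```

```bash
python3 -m creep '0 0 -.001 0 0 0 0;0 0 0 0 0 0 0;0 0 0 0 0 0 0';python3 -m creep '0 0 -.001 0 0 0 0;0 0 0 0 0 0 0'
```

```text
time: 40.1
tool_pos: [506.5, -428.5, 97.1]
tcp_rot: [3.141, 0.0, 1.291]
contact_force: [-2.1, 2.2, 6.3]
grip_width: 43.7
finger_force: 30.0
time: 40.27
tool_pos: [506.4, -428.4, 97.0]
tcp_rot: [3.141, 0.0, 1.291]
contact_force: [-3.5, 3.1, 12.0]
grip_width: 43.8
finger_force: 30.0
```

```bash
python3 -m creep '0 0 .001 0 0 0 0;0 0 0 0 0 0 85;0 0 0 0 0 0 85;0 0 0 0 0 0 85;0 0 0 0 0 0 85;0 0 0 0 0 0 85;0 0 .01 0 0 0 85;0 0 .03 0 0 0 85';python3 -m creep '0 0 .04 0 0 0 85;0 0 .04 0 0 0 85;.0038 .0356 0 0 0 .0338 80;.0038 .0356 0 0 0 .0338 80;.0038 .0356 0 0 0 .0338 80;.0038 .0356 0 0 0 .0338 80;.0038 .0356 0 0 0 .0338 80;.0038 .0356 0 0 0 .0338 80';python3 -m creep '.0038 .0356 0 0 0 .0338 80;.0038 .0356 0 0 0 .0338 80;.0038 .0356 0 0 0 .0338 80;.0038 .0356 0 0 0 .0338 80;.0038 .0356 0 0 0 .0338 80;0 0 -.02 0 0 0 80;0 0 0 0 0 0 80;0 0 0 0 0 0 80'
python3 -c "
from h import *
snap('scene','s11');snap('top','t11');st()
moved('s8','s11',dict(A=(286,226,302,265),B=(262,228,278,268)),8);moved('top0','t11',dict(C=BX['C']))"
```

```text
time: 40.93
tool_pos: [504.9, -426.7, 132.2]
tcp_rot: [-3.134, -0.005, 1.291]
contact_force: [0.2, 0.1, -0.8]
grip_width: 77.5
finger_force: 0.0
time: 41.6
tool_pos: [529.3, -213.1, 217.1]
tcp_rot: [3.14, 0.0, 1.495]
contact_force: [0.5, -0.7, -0.1]
grip_width: 73.3
finger_force: 0.0
time: 42.27
tool_pos: [547.9, -36.6, 196.2]
tcp_rot: [-3.14, -0.0, 1.663]
contact_force: [0.1, -0.4, -0.2]
grip_width: 73.4
finger_force: 0.0
s11 scale 1.4285714285714286
t11 scale 1.4285714285714286
{'time': 42.367, 'tool_pos': [548.594, -37.757, 197.077], 'tcp_rot': [3.141, 0.0, 1.661], 'contact_force': [-0.222, -0.405, -0.089], 'grip_width': 73.614, 'finger_force': 0.0}
A shift px 0 0 score 0.98
B shift px 0 0 score 0.99
C shift px 0 -1 score 0.98
```

```bash
python3 -m creep '.0003 .0002 -.03 0 0 0 80;0 0 -.025 0 0 0 80;0 0 -.009 0 0 0 80;0 0 -.002 0 0 0 80;0 0 0 0 0 0 80;0 0 0 0 0 0 80';python3 -m creep '0 .0 0 0 0 0 0;0 0 0 0 0 0 0;0 0 0 0 0 0 0;0 0 0 0 0 0 0;0 0 0 0 0 0 0;0 0 0 0 0 0 0;0 0 0 0 0 0 0'
```

```text
time: 42.87
tool_pos: [549.4, -37.2, 131.6]
tcp_rot: [3.139, 0.001, 1.662]
contact_force: [0.2, 0.5, -0.3]
grip_width: 73.3
finger_force: 0.0
time: 43.45
tool_pos: [549.5, -36.7, 131.4]
tcp_rot: [3.139, 0.001, 1.663]
contact_force: [0.6, -0.0, 5.7]
grip_width: 44.1
finger_force: 30.0
```

```bash
python3 -m creep '0 0 .003 0 0 0 0;0 0 .002 0 0 0 0;0 0 0 0 0 0 0';python3 -m creep '0 0 .003 0 0 0 0;0 0 0 0 0 0 0';python3 -m creep '0 0 .003 0 0 0 0;0 0 0 0 0 0 0'
```

```text
time: 43.7
tool_pos: [548.3, -36.5, 135.3]
tcp_rot: [-3.141, -0.0, 1.663]
contact_force: [-0.3, 0.0, -1.8]
grip_width: 43.8
finger_force: 30.0
time: 43.87
tool_pos: [548.5, -36.6, 138.4]
tcp_rot: [-3.141, -0.0, 1.663]
contact_force: [0.6, -0.7, -1.2]
grip_width: 44.1
finger_force: 30.0
time: 44.03
tool_pos: [548.7, -36.6, 141.6]
tcp_rot: [3.141, 0.0, 1.663]
contact_force: [0.4, 0.2, -1.3]
grip_width: 44.3
finger_force: 30.0
```

```bash
python3 -m creep '0 0 .004 0 0 0 0;0 0 .006 0 0 0 0;0 0 0 0 0 0 0';python3 -m creep '0 0 .03 0 0 0 0;-.0033 -.033 .01 0 0 -.0191 0;-.0033 -.033 0 0 0 -.0191 0;-.0033 -.033 0 0 0 -.0191 0;-.0033 -.033 0 0 0 -.0191 0;-.0033 -.033 0 0 0 -.0191 0;-.0033 -.033 0 0 0 -.0191 0;-.0033 -.033 0 0 0 -.0191 0';python3 -m creep '-.0033 -.033 0 0 0 -.0191 0;-.0033 -.033 0 0 0 -.0191 0;-.0033 -.033 0 0 0 -.0191 0;0 0 -.03 0 0 0 0;0 0 -.03 0 0 0 0;0 0 -.025 0 0 0 0;0 0 0 0 0 0 0;0 0 0 0 0 0 0'
```

```text
time: 44.28
tool_pos: [549.2, -36.7, 152.5]
tcp_rot: [3.14, 0.001, 1.663]
contact_force: [0.4, 0.1, -0.7]
grip_width: 43.5
finger_force: 30.0
time: 44.95
tool_pos: [525.1, -269.2, 191.5]
tcp_rot: [3.141, 0.0, 1.528]
contact_force: [0.8, 0.4, -0.8]
grip_width: 44.0
finger_force: 30.0
time: 45.62
tool_pos: [515.1, -366.2, 105.4]
tcp_rot: [-3.139, -0.002, 1.472]
contact_force: [-0.1, 0.6, -1.6]
grip_width: 44.3
finger_force: 30.0
```

```bash
python3 -m creep '0 0 -.004 0 0 0 0;0 0 -.001 0 0 0 0;0 0 0 0 0 0 0;0 0 0 0 0 0 0';python3 -m creep '0 0 -.002 0 0 0 0;0 0 0 0 0 0 0;0 0 0 0 0 0 0';python3 -m creep '0 0 -.0015 0 0 0 0;0 0 0 0 0 0 0';python3 -m creep '0 0 -.001 0 0 0 0;0 0 0 0 0 0 0'
```

```text
time: 45.95
tool_pos: [516.1, -366.8, 102.6]
tcp_rot: [3.14, 0.001, 1.472]
contact_force: [-0.1, 0.1, -2.2]
grip_width: 44.3
finger_force: 30.0
time: 46.2
tool_pos: [515.6, -366.5, 99.4]
tcp_rot: [3.141, 0.0, 1.472]
contact_force: [0.6, 0.3, -2.4]
grip_width: 44.3
finger_force: 30.0
time: 46.37
tool_pos: [515.5, -366.5, 97.5]
tcp_rot: [-3.141, -0.0, 1.472]
contact_force: [-0.2, 0.4, -1.8]
grip_width: 44.3
finger_force: 30.0
time: 46.53
tool_pos: [515.6, -366.6, 96.5]
tcp_rot: [-3.142, -0.0, 1.472]
contact_force: [0.0, 0.6, -1.1]
grip_width: 44.3
finger_force: 30.0
```

```bash
python3 -m creep '0 0 -.0008 0 0 0 0;0 0 0 0 0 0 0'; python3 -m creep '0 0 0 0 0 0 85;0 0 0 0 0 0 85;0 0 0 0 0 0 85;0 0 0 0 0 0 85;0 0 0 0 0 0 85;0 0 .01 0 0 0 85;0 0 .03 0 0 0 85';python3 -m creep '0 0 .04 0 0 0 85;0 0 .04 0 0 0 85;.0025 .0352 0 0 0 .0174 80;.0025 .0352 0 0 0 .0174 80;.0025 .0352 0 0 0 .0174 80;.0025 .0352 0 0 0 .0174 80;.0025 .0352 0 0 0 .0174 80;.0025 .0352 0 0 0 .0174 80';python3 -m creep '.0025 .0352 0 0 0 .0174 80;.0025 .0352 0 0 0 .0174 80;.0025 .0352 0 0 0 .0174 80;.0025 .0352 0 0 0 .0174 80;.0025 .0352 0 0 0 .0174 80;0 0 -.02 0 0 0 80;0 0 0 0 0 0 80;0 0 0 0 0 0 80'
python3 -c "
from h import *
snap('scene','s12');snap('top','t12');st()
moved('s8','s12',dict(A=(286,226,302,265)),8);moved('top0','t12',dict(B=BX['B'],C=BX['C']))"
```

```text
time: 46.7
tool_pos: [515.6, -366.6, 96.4]
tcp_rot: [3.141, 0.0, 1.472]
contact_force: [-1.0, 0.7, 2.4]
grip_width: 43.9
finger_force: 30.0
time: 47.28
tool_pos: [513.9, -365.1, 132.5]
tcp_rot: [-3.135, -0.005, 1.471]
contact_force: [-0.9, -0.5, -0.4]
grip_width: 77.9
finger_force: 0.0
time: 47.95
tool_pos: [530.6, -153.8, 216.9]
tcp_rot: [3.14, 0.0, 1.577]
contact_force: [1.3, 1.1, 0.3]
grip_width: 73.6
finger_force: 0.0
time: 48.62
tool_pos: [542.7, 20.8, 195.9]
tcp_rot: [-3.14, 0.0, 1.664]
contact_force: [-0.1, -1.1, 0.5]
grip_width: 73.4
finger_force: 0.0
s12 scale 1.4285714285714286
t12 scale 1.4285714285714286
{'time': 48.717, 'tool_pos': [543.422, 19.714, 196.841], 'tcp_rot': [3.141, 0.0, 1.662], 'contact_force': [0.375, -0.275, -1.113], 'grip_width': 73.475, 'finger_force': 0.0}
A shift px 0 0 score 1.0
B shift px 0 -2 score 0.98
C shift px 0 -1 score 0.98
```

```bash
python3 -m creep '.0003 .0008 -.03 0 0 0 80;0 0 -.025 0 0 0 80;0 0 -.009 0 0 0 80;0 0 -.002 0 0 0 80;0 0 0 0 0 0 80;0 0 0 0 0 0 80';python3 -m creep '0 .0 0 0 0 0 0;0 0 0 0 0 0 0;0 0 0 0 0 0 0;0 0 0 0 0 0 0;0 0 0 0 0 0 0;0 0 0 0 0 0 0;0 0 0 0 0 0 0';python3 -m creep '0 0 .003 0 0 0 0;0 0 .002 0 0 0 0;0 0 0 0 0 0 0';python3 -m creep '0 0 .003 0 0 0 0;0 0 0 0 0 0 0'
```

```text
time: 49.22
tool_pos: [544.3, 20.9, 131.3]
tcp_rot: [3.139, 0.0, 1.662]
contact_force: [0.6, 0.0, 0.4]
grip_width: 73.5
finger_force: 0.0
time: 49.8
tool_pos: [544.3, 21.4, 131.1]
tcp_rot: [3.139, 0.001, 1.663]
contact_force: [1.2, 0.1, 5.4]
grip_width: 43.9
finger_force: 30.0
time: 50.05
tool_pos: [543.1, 21.5, 135.0]
tcp_rot: [-3.141, -0.0, 1.663]
contact_force: [0.0, -0.8, -1.3]
grip_width: 43.9
finger_force: 30.0
time: 50.22
tool_pos: [543.3, 21.5, 138.1]
tcp_rot: [-3.141, -0.0, 1.663]
contact_force: [-0.3, 0.2, -2.3]
grip_width: 44.3
finger_force: 30.0
```

```bash
python3 -m creep '0 0 .003 0 0 0 0;0 0 .004 0 0 0 0;0 0 .006 0 0 0 0;0 0 0 0 0 0 0';python3 -m creep '0 0 .03 0 0 0 0;-.001 -.032 .01 0 0 -.0195 0;-.001 -.032 0 0 0 -.0195 0;-.001 -.032 0 0 0 -.0195 0;-.001 -.032 0 0 0 -.0195 0;-.001 -.032 0 0 0 -.0195 0;-.001 -.032 0 0 0 -.0195 0;-.001 -.032 0 0 0 -.0195 0';python3 -m creep '-.001 -.032 0 0 0 -.0195 0;-.001 -.032 0 0 0 -.0195 0;-.001 -.032 0 0 0 -.0195 0;0 0 -.03 0 0 0 0;0 0 -.03 0 0 0 0;0 0 -.025 0 0 0 0;0 0 0 0 0 0 0;0 0 0 0 0 0 0';python3 -m creep '0 0 -.003 0 0 0 0;0 0 0 0 0 0 0;0 0 0 0 0 0 0'
```

```text
time: 50.55
tool_pos: [544.0, 21.4, 152.3]
tcp_rot: [3.139, 0.0, 1.663]
contact_force: [0.4, -0.1, -1.5]
grip_width: 44.4
finger_force: 30.0
time: 51.22
tool_pos: [536.1, -204.1, 191.2]
tcp_rot: [3.141, 0.0, 1.526]
contact_force: [0.8, 0.4, -2.0]
grip_width: 43.7
finger_force: 30.0
time: 51.88
tool_pos: [532.9, -298.2, 105.1]
tcp_rot: [-3.139, -0.001, 1.468]
contact_force: [0.1, -0.4, -0.8]
grip_width: 44.3
finger_force: 30.0
time: 52.13
tool_pos: [534.1, -298.9, 104.7]
tcp_rot: [3.139, 0.001, 1.468]
contact_force: [-0.6, 0.0, -1.1]
grip_width: 43.8
finger_force: 30.0
```

```bash
python3 -m creep '0 0 -.004 0 0 0 0;0 0 0 0 0 0 0;0 0 0 0 0 0 0';python3 -m creep '0 0 -.002 0 0 0 0;0 0 0 0 0 0 0;0 0 0 0 0 0 0';python3 -m creep '0 0 -.001 0 0 0 0;0 0 0 0 0 0 0';python3 -m creep '0 0 -.001 0 0 0 0;0 0 0 0 0 0 0'
```

```text
time: 52.38
tool_pos: [533.4, -298.5, 99.1]
tcp_rot: [3.141, 0.0, 1.468]
contact_force: [-0.1, 0.4, -1.9]
grip_width: 44.3
finger_force: 30.0
time: 52.63
tool_pos: [533.3, -298.5, 96.8]
tcp_rot: [-3.141, -0.0, 1.468]
contact_force: [-0.0, 0.0, -2.4]
grip_width: 43.8
finger_force: 30.0
time: 52.8
tool_pos: [533.5, -298.6, 96.2]
tcp_rot: [3.141, 0.0, 1.468]
contact_force: [0.3, 0.4, -0.0]
grip_width: 43.3
finger_force: 30.0
time: 52.97
tool_pos: [533.5, -298.7, 96.0]
tcp_rot: [3.141, 0.0, 1.468]
contact_force: [-0.9, 2.0, 7.1]
grip_width: 44.2
finger_force: 30.0
```

```bash
python3 -m creep '0 0 .0005 0 0 0 85;0 0 0 0 0 0 85;0 0 0 0 0 0 85;0 0 0 0 0 0 85;0 0 0 0 0 0 85;0 0 .01 0 0 0 85;0 0 .04 0 0 0 85;0 0 .04 0 0 0 85';python3 -m creep '0 0 .04 0 0 0 50;0 0 .02 0 0 0 50;-.0014 .0325 0 0 0 -.0837 50;-.0014 .0325 0 0 0 -.0837 50;-.0014 .0325 0 0 0 -.0837 50;-.0014 .0325 0 0 0 -.0837 50;-.0014 .0325 0 0 0 -.0837 50;-.0014 .0325 0 0 0 -.0837 50';python3 -m creep '-.0014 .0325 0 0 0 -.0837 50;-.0014 .0325 0 0 0 -.0837 50;-.0014 .0325 0 0 0 -.0837 50;-.0014 .0325 0 0 0 -.0837 50;-.0014 .0325 0 0 0 -.0837 50;-.0014 .0325 0 0 0 -.0837 50;-.0014 .0325 0 0 0 -.0837 50;-.0014 .0325 0 0 0 -.0837 50';python3 -m creep '-.0014 .0325 0 0 0 -.0837 50;-.0014 .0325 0 0 0 -.0837 50;-.0014 .0325 0 0 0 -.0837 50;-.0014 .0325 0 0 0 -.0837 50;-.0014 .0325 0 0 0 -.0837 50;-.0014 .0325 0 0 0 -.0837 50;0 0 -.03 0 0 0 50;0 0 0 0 0 0 50'; python3 -m creep '0 0 0 0 0 0 50;0 0 0 0 0 0 50;0 0 0 0 0 0 50';
python3 -c "
from h import *
snap('top','t13');st()
moved('top0','t13',BX)"
```

```text
time: 53.63
tool_pos: [532.6, -297.9, 185.1]
tcp_rot: [-3.138, -0.002, 1.468]
contact_force: [0.4, -0.4, 0.2]
grip_width: 77.7
finger_force: 0.0
time: 54.3
tool_pos: [524.7, -102.1, 246.3]
tcp_rot: [3.14, -0.0, 0.961]
contact_force: [1.1, -0.2, 0.0]
grip_width: 45.9
finger_force: 0.0
time: 54.97
tool_pos: [513.5, 158.1, 246.3]
tcp_rot: [3.141, -0.001, 0.292]
contact_force: [0.3, -0.8, -0.9]
grip_width: 45.9
finger_force: 0.0
time: 55.63
tool_pos: [503.1, 352.3, 211.6]
tcp_rot: [3.137, 0.005, -0.203]
contact_force: [-1.3, -1.1, -2.0]
grip_width: 46.0
finger_force: 0.0
time: 55.88
tool_pos: [506.1, 350.7, 217.0]
tcp_rot: [-3.141, -0.002, -0.207]
contact_force: [0.4, -0.1, 0.1]
grip_width: 45.8
finger_force: 0.0
t13 scale 1.4285714285714286
{'time': 55.933, 'tool_pos': [506.177, 350.728, 217.08], 'tcp_rot': [-3.14, -0.002, -0.207], 'contact_force': [-0.738, -0.078, -0.475], 'grip_width': 45.917, 'finger_force': 0.0}
A shift px 0 -1 score 0.98
B shift px 0 -2 score 0.98
C shift px 0 -1 score 0.98
```

```bash
python3 -m creep '-.0005 .0008 -.03 0 0 0 50;0 0 -.03 0 0 0 50;0 0 -.03 0 0 0 50;0 0 -.012 0 0 0 50;0 0 -.004 0 0 0 50;0 0 0 0 0 0 50;0 0 0 0 0 0 50';python3 -m creep '0 0 -.001 0 0 0 0;0 0 0 0 0 0 0;0 0 0 0 0 0 0;0 0 0 0 0 0 0;0 0 0 0 0 0 0;0 0 0 0 0 0 0;0 0 0 0 0 0 0;0 0 0 0 0 0 0'
```

```text
time: 56.52
tool_pos: [505.9, 352.5, 111.2]
tcp_rot: [-3.14, -0.002, -0.206]
contact_force: [-0.4, 1.2, -0.6]
grip_width: 45.7
finger_force: 0.0
time: 57.18
tool_pos: [504.9, 352.2, 108.7]
tcp_rot: [3.142, -0.0, -0.206]
contact_force: [-1.4, 0.3, 2.3]
grip_width: 11.8
finger_force: 30.0
```

```bash
python3 -m creep '0 0 .01 0 0 0 0;0 0 .03 0 0 0 0;0 0 .04 0 0 0 0;0 0 .04 0 0 0 0;0 0 .02 0 0 0 0;0 0 0 0 0 0 0';python3 -m creep '.0098 -.0294 0 0 0 .0247 0;.0098 -.0294 0 0 0 .0247 0;.0098 -.0294 0 0 0 .0247 0;.0098 -.0294 0 0 0 .0247 0;.0098 -.0294 0 0 0 .0247 0;.0098 -.0294 0 0 0 .0247 0;.0098 -.0294 0 0 0 .0247 0;.0098 -.0294 0 0 0 .0247 0';python3 -m creep '.0098 -.0294 0 0 0 .0247 0;.0098 -.0294 0 0 0 .0247 0;.0098 -.0294 0 0 0 .0247 0;.0098 -.0294 0 0 0 .0247 0;0 0 0 0 0 0 0;0 0 0 0 0 0 0;0 0 0 0 0 0 0'
```

```text
time: 57.68
tool_pos: [506.6, 353.2, 255.1]
tcp_rot: [-3.135, -0.008, -0.206]
contact_force: [0.9, -0.2, -2.1]
grip_width: 12.1
finger_force: 30.0
time: 58.35
tool_pos: [583.0, 115.5, 247.4]
tcp_rot: [3.141, 0.002, -0.007]
contact_force: [0.4, 0.7, -1.4]
grip_width: 11.9
finger_force: 30.0
time: 58.93
tool_pos: [621.9, -0.3, 247.5]
tcp_rot: [-3.141, 0.002, 0.09]
contact_force: [0.4, -0.3, -1.6]
grip_width: 11.9
finger_force: 30.0
```

```bash
python3 -m creep '0 -.0003 -.03 0 0 0 0;0 0 -.03 0 0 0 0;0 0 -.015 0 0 0 0;0 0 -.005 0 0 0 0;0 0 0 0 0 0 0;0 0 0 0 0 0 0';python3 -m creep '0 0 -.006 0 0 0 0;0 0 -.004 0 0 0 0;0 0 0 0 0 0 0';python3 -m creep '0 0 -.006 0 0 0 0;0 0 -.004 0 0 0 0;0 0 0 0 0 0 0'
```

```text
time: 59.43
tool_pos: [622.8, -0.0, 169.3]
tcp_rot: [3.141, -0.001, 0.092]
contact_force: [-0.1, 0.4, -2.6]
grip_width: 12.0
finger_force: 30.0
time: 59.68
tool_pos: [622.3, -0.8, 158.3]
tcp_rot: [3.142, 0.0, 0.09]
contact_force: [-0.4, -1.2, -1.9]
grip_width: 12.1
finger_force: 30.0
time: 59.93
tool_pos: [622.0, -0.9, 147.3]
tcp_rot: [-3.141, 0.002, 0.09]
contact_force: [0.1, -0.3, -2.3]
grip_width: 11.7
finger_force: 30.0
```

```bash
python3 -m creep '0 0 -.004 0 0 0 0;0 0 0 0 0 0 0';python3 -m creep '0 0 -.002 0 0 0 0;0 0 0 0 0 0 0';python3 -m creep '0 0 -.001 0 0 0 0;0 0 0 0 0 0 0';python3 -m creep '0 0 -.001 0 0 0 0;0 0 0 0 0 0 0'
```

```text
time: 60.1
tool_pos: [622.2, -0.9, 143.7]
tcp_rot: [-3.141, 0.001, 0.09]
contact_force: [-0.4, 0.5, -1.9]
grip_width: 11.9
finger_force: 30.0
time: 60.27
tool_pos: [622.4, -0.9, 142.1]
tcp_rot: [3.142, 0.0, 0.09]
contact_force: [0.5, -0.3, -0.3]
grip_width: 11.9
finger_force: 30.0
time: 60.43
tool_pos: [622.5, -0.9, 141.3]
tcp_rot: [3.142, 0.0, 0.09]
contact_force: [0.7, -0.0, -1.2]
grip_width: 11.8
finger_force: 30.0
time: 60.6
tool_pos: [622.5, -0.9, 140.4]
tcp_rot: [3.141, 0.0, 0.09]
contact_force: [0.4, 0.1, -1.0]
grip_width: 11.5
finger_force: 30.0
```

```bash
python3 -m creep '0 0 -.001 0 0 0 0;0 0 0 0 0 0 0';python3 -m creep '0 0 -.0008 0 0 0 0;0 0 0 0 0 0 0';
```

```text
time: 60.77
tool_pos: [622.6, -0.9, 139.7]
tcp_rot: [3.141, -0.001, 0.09]
contact_force: [-1.0, 0.7, -0.2]
grip_width: 12.2
finger_force: 30.0
time: 60.93
tool_pos: [622.6, -0.9, 139.7]
tcp_rot: [3.141, -0.001, 0.09]
contact_force: [-1.8, 0.0, 5.5]
grip_width: 11.7
finger_force: 30.0
```

Contact at the expected seated height, so the cover is fully down. Release, retreat, and take the last look.

```bash
python3 -m creep '0 0 0 0 0 0 50;0 0 0 0 0 0 50;0 0 0 0 0 0 50;0 0 0 0 0 0 50;0 0 0 0 0 0 50;0 0 .02 0 0 0 50;0 0 .04 0 0 0 50;0 0 .04 0 0 0 50';python3 -m creep '0 0 .04 0 0 0 50;-.02 .035 0 0 0 0 50;-.02 .035 0 0 0 0 50;-.02 .035 0 0 0 0 50;-.02 .035 0 0 0 0 50;-.02 .035 0 0 0 0 50;-.02 .035 0 0 0 0 50;-.02 .035 0 0 0 0 50';python3 -m creep '0 .0 0 0 0 0 50;0 0 0 0 0 0 50;0 0 0 0 0 0 50'
python3 - <<'E'
from h import *
snap('top','t14');snap('scene','s14');moved('top0','t14',dict(**BX,cover=(240,150,318,176)));moved('s0' if 0 else 'scene0','s14',dict(frame=(80,290,145,360),drops=(298,204,314,232)))
a=cv2.imread('pics/raw_t14.png');b=cv2.imread('pics/raw_s14.png')
c=np.zeros((600,800,3),np.uint8);c[:300]=cv2.resize(a[120:240,230:550][:,:320],(800,300),interpolation=cv2.INTER_CUBIC);c[300:]=cv2.resize(b[215:335,70:390],(800,300),interpolation=cv2.INTER_CUBIC);cv2.imwrite('pics/fin.png',c)
E
```

```text
time: 61.6
tool_pos: [621.6, -0.8, 238.1]
tcp_rot: [-3.141, 0.004, 0.09]
contact_force: [1.1, 0.3, 0.5]
grip_width: 45.8
finger_force: 0.0
time: 62.27
tool_pos: [481.2, 245.5, 278.7]
tcp_rot: [-3.142, -0.0, 0.09]
contact_force: [0.7, 0.5, -0.6]
grip_width: 45.9
finger_force: 0.0
time: 62.52
tool_pos: [482.7, 243.9, 278.7]
tcp_rot: [3.141, -0.0, 0.091]
contact_force: [-0.2, -0.1, -0.3]
grip_width: 45.9
finger_force: 0.0
t14 scale 1.4285714285714286
s14 scale 1.4285714285714286
A shift px 0 -1 score 0.98
B shift px 0 -2 score 0.98
C shift px 0 -1 score 0.98
cover shift px 0 0 score 0.94
frame shift px 0 0 score 1.0
drops shift px 1 -3 score 0.87
```

View pics/fin.png

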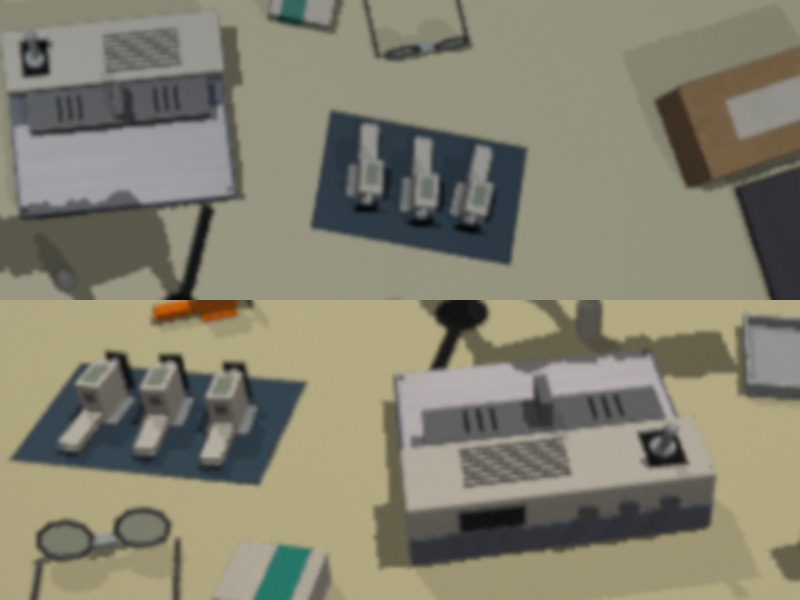

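The cover is seated at (120,100) exactly as at the start, the three loggers stand upright on the mat at (368,180), (424,190), (477,195), and the switch leans to the back at (665,440). The bottle is where it was, at top px (255,231).

```bash
python3 -c "
from plant import order
print(order.close_job())"
```

```text
the job is handed in; nothing more can be done
None
```

The job is handed in: the three loggers recorded the start-up and are back upright on the mat, the switch is left on, and the cover is fully down over the posts again, at about 63 s of the 210 s.

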